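# Refill the sprung laundry-tablet dispenser

### The job

Refill the leaning laundry-tablet dispenser in the caddy shelf with the two loose tablets that lie on the counter: set each one flat in the mouth and press it straight down the tube against the spring until both catches have snapped back over it and hold it down. Leave the cup, jar, brush, peg strip and bottles as they stand.

Things in the scene. Friction and masses are not known exactly. Their poses are not given: they have to be found in the camera images.
- magazine: Tube of the white tablet dispenser, fixed in the caddy's low tray, leaning 28 degrees from vertical, open top end towards the robot. Origin: on its axis, level with the mouth (some 140 mm above the counter). z: along the tube, out of the mouth (up and towards the robot); y: sideways, level; x: up and away from the robot. 130 mm deep; inside are two catches and a sprung follower.
- mouth (a point): Same point and axes as the magazine: centre of the mouth. Four corner guides (at 45 degrees between x and y) leave a 42.6 mm bore for the 40 mm tablets; they flare outwards from z = -4 to +6 mm. At +y and -y the mouth is cut away for the fingers: notches 30 mm wide along x, down to z = -24 mm, open to the outside, clear windows below. One catch sits at -x, one at +x.
- deck_edge (a point): Middle of the front edge of the grey caddy's upper deck, at its underside, 260 mm above the counter (y along the edge; rim to 277 mm). The deck overhangs: its edge is only 12 to 22 mm farther from the robot than the centre of the mouth, so the gripper has to come in tilted, along the tube's axis.
- follower (a joint): Sprung plate, 40 mm across, that pushes the tablets up the tube. 0 = fully up (empty; its top then lies at magazine z = -19.5 mm); grows, in m, as it is pushed down, to 0.070 at most. It pushes back with 3.5 N at 0 and 100 N/m more. About 0.013 with one tablet held under the catches, 0.028 with two.
- catch_low (a joint): Angle of the sprung catch on the robot's side (magazine -x): 0 closed, up to 0.6 rad pushed outwards. A flap 12 mm wide on a pin at the mouth (x = -23.5, z = -1.5 mm), sloping in and down to a flat toe 14.5 mm from the axis, underside at z = -17 mm. Its release ear leans outwards above the pin to 11 mm above the mouth: do not press it.
- catch_high (a joint): The same catch on the far side (magazine +x, pin at x = +23.5 mm). A tablet pressed down wedges both catches open (some 5 to 12 N in all, follower included); once its top face is below z = -20 mm (go to about -23) the toes spring back over it, and let go it rises to rest under them, top face at z = -17 mm.
- tab_a_c (a point): Centre of a loose, hard-pressed laundry tablet: plain off-white round disc, 40 mm across, 15 mm thick, 28 g, flat on the counter at the start. z: its axis. Laid on the closed catches in the mouth its centre is at about magazine z = +1 mm; loaded, the upper tablet's centre is at about z = -25 mm, the lower one's at about -40 mm.
- tab_b_c (a point): Centre of the other tablet, exactly alike. Either may go in first.
- cup: Bystander: grey collapsible measuring cup, 80 mm across the rim, 58 mm high, with a tab handle reaching 67 mm from its axis. Origin: centre of its underside.
- jar: Bystander: sealed glass jar with a metal cap, 68 mm across, 85 mm high. Origin: centre of its underside.
- pump: Bystander on the caddy's upper deck: white push dispenser bottle, 60 mm across, 181 mm high. Origin: centre of its underside.
- brush: Bystander: wooden-handled brush lying on the counter, 220 mm long (along its x), 42 mm wide, 30 mm high. Origin: on its underside, near the middle of its length.
- peg_strip: Bystander: steel spring clip holding a plastic peg strip, lying on the counter, about 205 mm long (along its x, from -75 to +130 mm), 34 mm wide, 27 mm high. Origin: on its underside.
- softener: Bystander in the caddy's low tray: white bottle, 60 mm across, 170 mm high. Origin: centre of its underside.
Not all that is in view belongs to the job. What is shaped like the part that bears tab_a_c but pink is not meant. Leave any pink look-alike of the part that bears tab_b_c alone.

How it is judged:
By the outcome, as a careful person would: the job done as asked, in the order asked, and still so for the second after the job is handed in, with the robot touching nothing.
It also fails if it takes over 72 s, if anything falls off the work surface, if the arm or the gripper's body presses on something with over 40 N, if the wrist force passes 120 N, or if a joint passes its speed limit or range.

### The arm

A 6-joint arm with a two-finger parallel gripper is mounted at the origin on the work surface. World frame = base frame: x ahead of the robot, y to its left, z up, the work surface at z = 0. Lengths are in mm, angles in rad, forces in N, time in s.
With the tool pointing down it reaches from about 425 to 950 mm from the base axis. Payload 3.5 kg.
Tool frame: the origin (TCP) lies midway between the tips of the shut fingers; the grasp point (between the pads) lies 19 mm behind it (manip.tcp_to_grasp is the distance from the TCP to the grasp point, in mm); z points along the fingers, y is the direction in which the jaws open and shut (so a half turn about z gives the same grasp; the last joint's range is limited). The gripper opens to 85 mm and grips with 20 to 120 N. Pads are 22 mm wide; open, the fingers measure 114 mm over their backs; the gripper's body (76 mm by 85 mm) begins 54 mm behind the grasp point. The pads swing forward as they close: fully open they stand 13 mm farther back than shut.
Start: joints at [-1.411, 0.286, 1.577, -0, 1.279, -0.15], TCP at [205.81, -642.844, 197.325] pointing down, gripper open.
Joint ranges: [-2.77, 2.77], [-0.9, 2.22], [0.21, 2.48], [-1.53, 4.67], [0.24, 2.81], [-2.84, 2.84]. Speed limits (rad/s): [2.79, 2.79, 3.14, 3.14, 3.14, 3.14].

### API

Orientations are given as a 3x3 rotation matrix whose columns are the frame's x, y, z axes.
In Python, from station import manip, viewer, models gives the robot as it stands. The module is installed in compiled form; this text tells all that it offers.
- The arm moves only by the tool carry_out, never from a script. Its argument "series" is a list of rows, each a list of 7 numbers: the shift along the tool's x, y, z in m, then the turn, a rotation vector about the tool's x, y, z in rad, then the opening, from -1 (shut) to 1 (fully open). In form: [[tx, ty, tz, wx, wy, wz, hand], ...]. A call has 1 to 12 rows; each row shifts and turns the commanded pose from where the row before left it, along the tool's axes as they then stand; what a row does not reach is not made up. A row lasts 1/10 s, in which the tool goes at most 50 mm and 8.59 degrees, less where a joint would pass 70% of its speed; a pose out of reach is approached as far as the arm can. A call with a gripper value outside its range is refused whole. The fingers move at their own pace and stop on an object; "force" is the grip in N (left out, the last holds). Time passes only in rows, so rows that do not move let the fingers close. It gives the time, the measured TCP pose, the force and the opening at its end, in the units of the state.
- manip.get_obs(): the state, without advancing time (a new reading comes with each control period).
- viewer.camera(name): name is "scene" or "top"; returns (picture, depth): 400x640x3 uint8, red, green, blue; 400x640 float32, mm along the optical axis (not along the pixel's ray), 0 where there is no reading.
- viewer.camera_params(name): a dict with "mtx" (3x3 intrinsics, pixels), "k1" (the pictures are not rectified: a ray, as slopes to the right and down, at radius r is drawn at 1 + k1 r^2 times it, then the intrinsics apply), "rvec" (rotation vector, rad) and "tvec" (3), from world to camera coordinates, as OpenCV has them. Camera axes: x right, y down, z forward; pixel columns grow to the right and rows downward; lengths in mm; the calibration is good to about 2 mm. A picture is of the moment at which its call begins. camera_params takes no time and is no camera call.
- manip.close_job(): hands the job in, once; it reports no verdict.
Trained networks look in the newest picture that a camera, given by its name, has taken for a name from the list of things; names that differ only in an ending like _2 or _b are one class to them, and where a whole thing is asked for, a point or a joint stands for the part that bears it (a point fixed in the world has none). Each returns a list of dicts, best first, with "conf" (0 to 1); they miss things now and then, are a little off and sometimes report something else, mostly with a low value. They report only what shows in the picture. A call takes as long as a camera call. They do not tell look-alikes from the thing itself.
- models.masks_of(camera, label): "region" (400x640 bool, what is visible of it) and "location" ([column, row] in pixels, amid what is visible of it).
The state is a dict: "clock": time; "q": joint angles; "joint_velocities": joint speeds; "joint_efforts": joint torques, N m; "ee_pos": TCP position; "ee_rot": TCP orientation; "force": force on the tool from outside, world axes, zero at the start; "ft_torque": the same for the moment, N m; "width": finger opening in mm.
Only numpy, scipy, OpenCV 4.12 (cv2) and the standard library are available. Lean on these libraries where they do the work, as an engineer would, in place of code of your own. Each camera call takes 0.05 s, during which the arm holds its last target.

## Working session

There is one attempt and no reset: what is moved stays moved. The work goes in short steps, Python scripts to look and compute and a tool call to move; the robot and the scene stay as the last step left them, time stands still between calls to the robot, and variables do not carry over. Pictures are saved under pics/ and viewed, and the job is handed in when it is done.

Besides the shell and the picture viewer there is one more tool, called after "Call:" as name(argument=value, ...), one argument or row to a line, values as JSON. carry_out: Moves the arm, as the interface text tells. Its arguments: {"type":"object","properties":{"series":{"type":"array","items":{"type":"array","items":{"type":"number"}}},"force":{"type":"number"}},"required":["series"]}

```bash
mkdir -p pics; cat > h.py <<'E'
import numpy as np, cv2
from station import manip, viewer, models
def cp(n):
    p=viewer.camera_params(n); K=np.array(p["mtx"],float); R=cv2.Rodrigues(np.array(p["rvec"],float))[0]; t=np.array(p["tvec"],float).ravel()
    return K,float(p["k1"]),R,t
def rays(n,uv):
    K,k1,R,t=cp(n); uv=np.asarray(uv,float).reshape(-1,1,2)
    return cv2.undistortPoints(uv,K,np.array([k1,0,0,0,0.])).reshape(-1,2)
def p3(n,uv,d):
    K,k1,R,t=cp(n); s=rays(n,uv); d=np.asarray(d,float).reshape(-1)
    c=np.c_[s*d[:,None],d]; return (c-t)@R
def atz(n,uv,z):
    K,k1,R,t=cp(n); s=rays(n,uv); r=np.c_[s,np.ones(len(s))]@R; o=-R.T@t
    return o+r*((z-o[2])/r[:,2])[:,None]
def proj(n,P):
    K,k1,R,t=cp(n); return cv2.projectPoints(np.asarray(P,float).reshape(-1,1,3),cv2.Rodrigues(R)[0],t,K,np.array([k1,0,0,0,0.]))[0].reshape(-1,2)
def cloud(n,d):
    v,u=np.nonzero(d>0); return p3(n,np.c_[u,v],d[v,u]),u,v
def snap(n,tag):
    im,d=viewer.camera(n); cv2.imwrite(f"pics/{tag}.png",im[:,:,::-1]); np.savez(f"{tag}.npz",im=im,d=d); return im,d
E
python3 - <<'E'
from h import *
for n in("scene","top"):
    im,d=snap(n,n+"0"); K,k1,R,t=cp(n); print(n,K.round(1).tolist(),k1,(-R.T@t).round(),R[2].round(2))
for n in("scene","top"):
    for l in ("tab_a_c","magazine"):
        for m in models.masks_of(n,l): print(n,l,round(m["conf"],2),np.round(m["location"]),m["region"].sum())
o=manip.get_obs(); print(o)
E
```

```text
scene [[507.5, 0.0, 328.1], [0.0, 507.5, 209.0], [0.0, 0.0, 1.0]] 0.0027143127022864768 [ 673. -886. 1305.] [-0.07  0.61 -0.79]
top [[369.8, 0.0, 313.4], [0.0, 369.8, 201.1], [0.0, 0.0, 1.0]] -0.08080666556332473 [ 482.   -7. 1256.] [ 0.08  0.02 -1.  ]
scene tab_a_c 0.46 [294. 212.] 87
scene magazine 0.79 [363. 237.] 567
top tab_a_c 0.49 [285. 239.] 120
top tab_a_c 0.46 [275. 260.] 112
top magazine 0.62 [329. 168.] 405
{'clock': 0.3, 'q': array([-1.41099693e+00,  2.86643765e-01,  1.57718499e+00,  2.24408418e-05,
        1.27858419e+00, -1.49979162e-01]), 'joint_velocities': array([-0.0006384 , -0.00314129, -0.00296276,  0.00178746,  0.00030706,
       -0.00248492]), 'joint_efforts': array([ 2.15894893e-04, -4.05352485e+01, -2.92291170e+01, -1.44074329e-04,
        3.26564448e-03,  1.11717473e-06]), 'ee_pos': array([ 205.77974599, -642.60784136,  196.83255927]), 'ee_rot': array([[ 9.52403080e-01,  3.04841533e-01, -1.09309028e-04],
       [ 3.04841519e-01, -9.52402744e-01,  8.13258954e-04],
       [ 1.43808889e-04, -8.07872263e-04, -9.99999663e-01]]), 'force': array([-0.04547478,  0.05967439,  0.88015044]), 'ft_torque': array([ 0.00932575,  0.01214585, -0.01764689]), 'width': 85.31252304399906}
```

View pics/scene0.png

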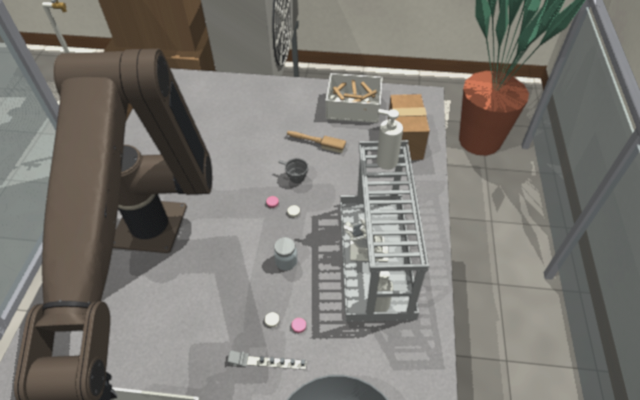

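View pics/top0.png

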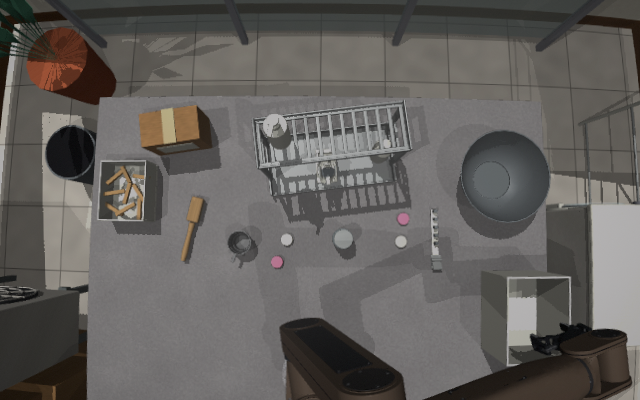

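```bash
python3 - <<'E'
from h import *
z=np.load("scene0.npz"); cv2.imwrite("pics/s1.png",cv2.resize(z["im"][140:340,220:480,::-1],None,fx=3,fy=3,interpolation=cv2.INTER_CUBIC)[:600,:])
z=np.load("top0.npz"); cv2.imwrite("pics/t1.png",cv2.resize(z["im"][110:310,200:460,::-1],None,fx=3,fy=3,interpolation=cv2.INTER_CUBIC)[:600,:])
E
```

```text
(no output)
```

View pics/s1.png

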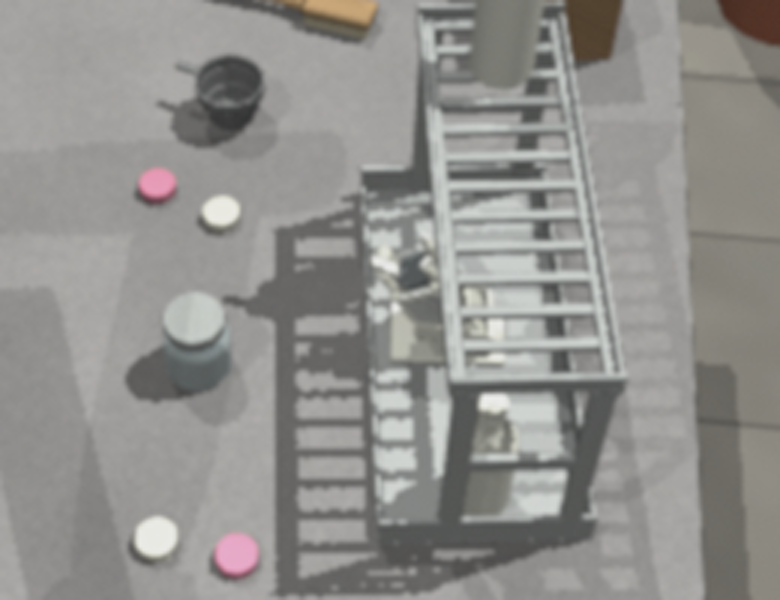

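View pics/t1.png

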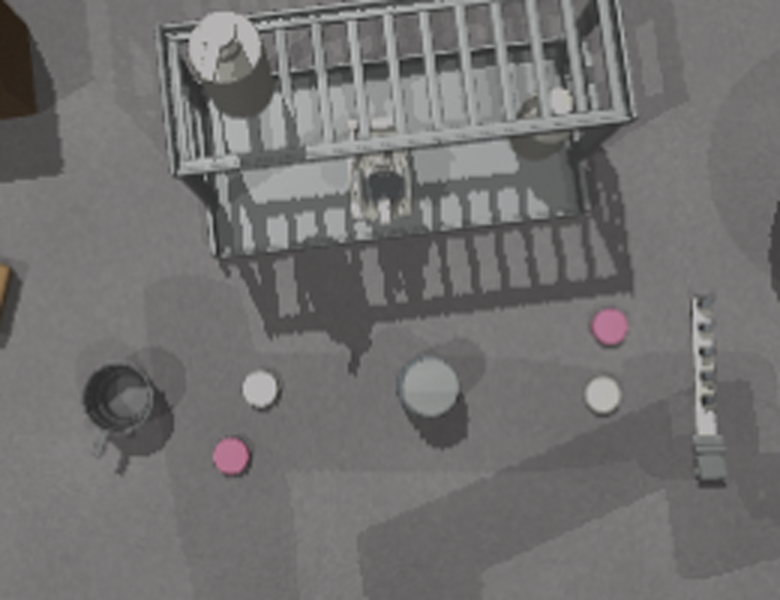

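The scene picture shows white tablets at about (293,211) and (272,319), and pink look-alikes at (272,202) and (298,325). In the top view the white ones are at (287,239) and (401,241), and the mouth is near (328,170). Now I'll measure them.

```bash
python3 - <<'E'
from h import *
for n,seeds in(("scene",[(293,211),(272,319)]),("top",[(287,239),(401,241)])):
    z=np.load(n+"0.npz"); im=z["im"].astype(int); d=z["d"]
    for s in seeds:
        u0,v0=s; sub=im[v0-14:v0+15,u0-14:u0+15]; m=(sub.min(2)>150)
        if n=="top": 
            b=np.median(sub.reshape(-1,3),0); m=(sub.min(2)>b.min()+50)
        k,lab,st,ce=cv2.connectedComponentsWithStats(m.astype(np.uint8)); i=1+np.argmax(st[1:,4])
        v,u=np.nonzero(lab==i); v+=v0-14;u+=u0-14
        P=p3(n,np.c_[u,v],d[v,u]); top=P[P[:,2]>10]
        print(n,s,len(u),"pix",u.mean().round(2),v.mean().round(2),"atz15",atz(n,[[u.mean(),v.mean()]],15).round(1),"depth ctr",P.mean(0).round(1),P[:,2].round(0).min(),P[:,2].max().round(0),"ext",np.ptp(P,axis=0).round(1))
# cloud of caddy front
for n in("scene","top"):
    z=np.load(n+"0.npz"); P,u,v=cloud(n,z["d"])
    s=(P[:,2]>240)&(P[:,2]<290)&(P[:,0]>450)&(P[:,0]<900)&(abs(P[:,1])<350); Q=P[s]
    # front edge: per y bin min x
    b=np.arange(-260,260,20)
    r=[(y,Q[(Q[:,1]>=y)&(Q[:,1]<y+20)]) for y in b]
    r=[(q[:,0].argmin(),q) for y,q in r if len(q)>3]
    e=np.array([q[i] for i,q in r]); print(n); print(e.round(0).tolist())
    s=(P[:,2]>80)&(P[:,2]<200)&(P[:,0]>450)&(P[:,0]<700)&(abs(P[:,1])<150); print("mag pts",s.sum()); 
    for a,uu,vv in list(zip(P[s].round(0),u[s],v[s]))[::max(1,s.sum()//60)]: print(uu,vv,a)
E
```

```text
scene (293, 211) 256 pix 298.93 217.39 atz15 [[471.8  71.5  15. ]] depth ctr [470.2  79.2   4.7] -9.0 1305.0 ext [ 257.5 1042.3 1314.1]
scene (272, 319) 509 pix 275.9 318.68 atz15 [[ 459.4 -282.1   15. ]] depth ctr [ 458.7 -280.1   11.2] -11.0 1305.0 ext [ 255.1  656.1 1315.4]
top (287, 239) 91 pix 286.07 239.08 atz15 [[446.6 102.6  15. ]] depth ctr [447.  101.4  29.8] 10.0 1256.0 ext [  51.7  126.1 1246.6]
top (401, 241) 83 pix 400.52 241.06 atz15 [[ 445.  -280.6   15. ]] depth ctr [ 445.1 -280.5   15.4] 11.0 20.0 ext [33.5 31.3  9.6]
scene
[[698.0, -241.0, 266.0], [696.0, -220.0, 278.0], [693.0, -202.0, 271.0], [692.0, -185.0, 281.0], [688.0, -164.0, 276.0], [687.0, -142.0, 279.0], [683.0, -121.0, 279.0], [682.0, -104.0, 274.0], [678.0, -83.0, 276.0], [675.0, -61.0, 264.0], [673.0, -43.0, 275.0], [672.0, -25.0, 277.0], [667.0, -1.0, 277.0], [664.0, 19.0, 266.0], [662.0, 39.0, 280.0], [660.0, 59.0, 278.0], [656.0, 79.0, 276.0], [655.0, 98.0, 277.0], [651.0, 114.0, 279.0], [649.0, 139.0, 277.0], [646.0, 159.0, 261.0], [645.0, 161.0, 268.0]]
mag pts 575
360 179 [655. 148. 136.]
361 22
[... 2962 characters left out ...]
78 [639. -17. 122.]
331 178 [640. -42. 116.]
323 179 [635. -17. 130.]
331 179 [636. -42. 125.]
324 180 [632. -21. 127.]
333 180 [632. -48. 135.]
328 181 [629. -33. 130.]
324 182 [625. -21. 135.]
332 182 [626. -45. 134.]
328 184 [619. -33. 137.]
339 231 [476. -70.  89.]
347 231 [477. -96.  85.]
344 232 [474. -86.  86.]
338 233 [470. -68.  81.]
346 233 [470. -92.  87.]
339 234 [467. -70.  86.]
347 234 [467. -96.  85.]
339 235 [464. -71.  85.]
348 235 [464. -99.  86.]
339 236 [461. -71.  85.]
347 236 [461. -96.  85.]
337 237 [457. -64.  83.]
346 237 [458. -93.  86.]
336 238 [454. -61.  89.]
344 238 [455. -86.  87.]
352 238 [ 455. -112.   83.]
341 239 [451. -77.  83.]
349 239 [ 452. -102.   84.]
```

```bash
python3 - <<'E'
from h import *
z=np.load("scene0.npz"); cv2.imwrite("pics/s2.png",cv2.resize(z["im"][205:275,335:405,::-1],None,fx=8,fy=8,interpolation=cv2.INTER_CUBIC))
z=np.load("top0.npz"); cv2.imwrite("pics/t2.png",cv2.resize(z["im"][140:200,295:365,::-1],None,fx=8,fy=8,interpolation=cv2.INTER_CUBIC))
E
```

```text
(no output)
```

View pics/s2.png

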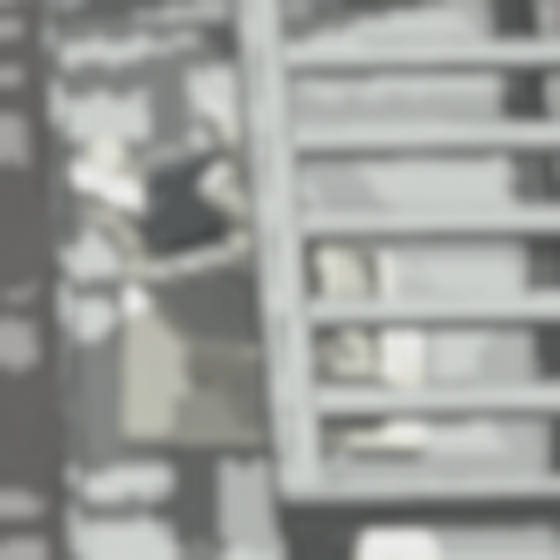

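View pics/t2.png

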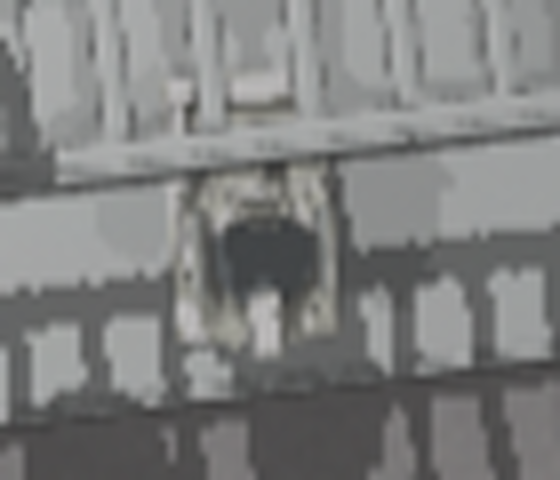

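```bash
cat >> h.py <<'E'
def magR(psi,th=np.radians(28)):
    c,s=np.cos(psi),np.sin(psi)
    z=np.array([-np.sin(th)*c,-np.sin(th)*s,np.cos(th)]); y=np.array([-s,c,0]); return np.c_[np.cross(y,z),y,z]
E
python3 - <<'E'
from h import *
for n in("scene","top"):
    I=[];D=[]
    for k in range(10):
        im,d=viewer.camera(n); I.append(im.astype(float)); D.append(np.where(d>0,d,np.nan))
    I=np.mean(I,0);D=np.array(D); print(n,"noise",np.nanmedian(np.nanstd(D,0)))
    np.savez(n+"avg.npz",im=I,d=np.nan_to_num(np.nanmedian(D,0)),dm=np.nan_to_num(np.nanmean(D,0)))
    z=I
    c={"scene":(slice(205,275),slice(335,405)),"top":(slice(140,200),slice(295,365))}[n]
    cv2.imwrite(f"pics/{n}avg.png",cv2.resize(np.clip(I[c]*1.2,0,255).astype(np.uint8)[:,:,::-1],None,fx=8,fy=8,interpolation=cv2.INTER_NEAREST))
def fitedge(n):
    z=np.load(n+"avg.npz"); P,u,v=cloud(n,z["dm"])
    Q=P[(P[:,2]>225)&(P[:,2]<290)&(P[:,0]>600)&(P[:,0]<900)]
    e=[]
    for y in np.arange(-225,140,6):
        q=Q[(Q[:,1]>=y)&(Q[:,1]<y+6)]
        if len(q): e.append(q[q[:,0].argmin()])
    e=np.array(e); p=np.polyfit(e[:,1],e[:,0],1); r=e[:,0]-np.polyval(p,e[:,1]); print(n,"edge",p,np.std(r),"yaw",-np.arctan(p[0]),"x at -32",np.polyval(p,-32),np.median(e[:,2]))
fitedge("scene");fitedge("top")
R=magR(0.138); o=np.array([650,-35,140.])
for n in("scene","top"):
    z=np.load(n+"avg.npz"); P,u,v=cloud(n,z["dm"]); L=(P-o)@R
    s=(abs(L[:,0])<55)&(abs(L[:,1])<55)&(L[:,2]>-130)&(L[:,2]<25)&(P[:,2]>40)
    np.savez(n+"L.npz",L=L[s],u=u[s],v=v[s]); L=L[s]
    print(n,s.sum())
    # -y panel
    b=L[(L[:,2]<-28)&(L[:,2]>-110)&(abs(L[:,0])<22)]
    h,e=np.histogram(b[:,1],np.arange(-50,51,2)); print(dict(zip(e[:-1].astype(int).tolist(),h.tolist())))
E
```

```text
scene noise 4.009468
top noise 2.5732465
scene edge [-1.32665116e-01  6.67298275e+02] 0.567115652170126 yaw 0.13189492918462117 x at -32 671.5435587461177 275.2691936598036
top edge [-1.36753803e-01  6.62831858e+02] 0.1702215669452039 yaw 0.13591073827141736 x at -32 667.2079797154204 269.8275380471199
scene 642
{-50: 0, -48: 0, -46: 0, -44: 0, -42: 0, -40: 0, -38: 0, -36: 0, -34: 0, -32: 3, -30: 28, -28: 18, -26: 50, -24: 70, -22: 6, -20: 0, -18: 0, -16: 1, -14: 2, -12: 1, -10: 1, -8: 0, -6: 0, -4: 0, -2: 1, 0: 2, 2: 1, 4: 1, 6: 1, 8: 0, 10: 1, 12: 2, 14: 0, 16: 0, 18: 0, 20: 1, 22: 0, 24: 6, 26: 3, 28: 0, 30: 0, 32: 0, 34: 0, 36: 0, 38: 0, 40: 0, 42: 0, 44: 0, 46: 0, 48: 0}
top 430
{-50: 0, -48: 0, -46: 0, -44: 0, -42: 0, -40: 0, -38: 0, -36: 0, -34: 0, -32: 0, -30: 3, -28: 0, -26: 0, -24: 1, -22: 7, -20: 2, -18: 1, -16: 1, -14: 1, -12: 0, -10: 0, -8: 0, -6: 0, -4: 1, -2: 0, 0: 0, 2: 1, 4: 0, 6: 1, 8: 0, 10: 0, 12: 0, 14: 0, 16: 0, 18: 1, 20: 1, 22: 6, 24: 3, 26: 2, 28: 5, 30: 9, 32: 0, 34: 0, 36: 0, 38: 0, 40: 0, 42: 0, 44: 0, 46: 0, 48: 0}
```

View pics/sceneavg.png

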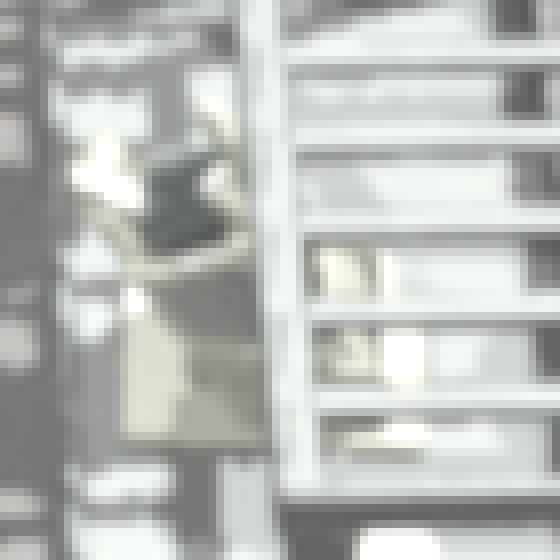

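View pics/topavg.png

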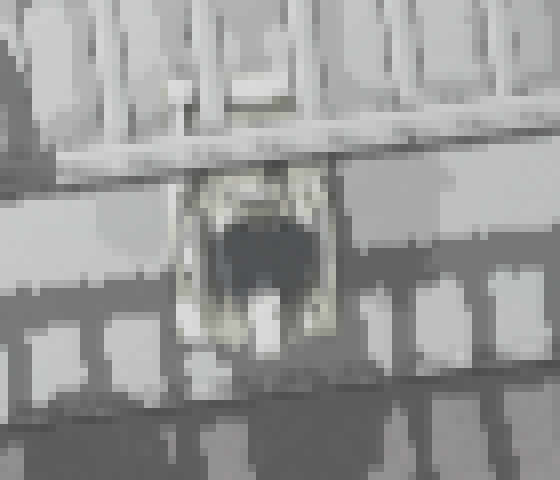

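```bash
python3 - <<'E'
from h import *
for n in("scene",):
    L=np.load(n+"L.npz")["L"]
    b=L[(L[:,2]<-28)&(L[:,2]>-115)&(abs(L[:,0])<25)&(L[:,1]<-18)]
    for it in range(4):
        A=np.c_[np.ones(len(b)),b[:,0],b[:,2]]; c,*_=np.linalg.lstsq(A,b[:,1],rcond=None); r=b[:,1]-A@c; b=b[abs(r)<2.5*r.std()]
    print(n,len(b),c,r.std(),b.min(0),b.max(0))
for n in ("scene","top"):
    L=np.load(n+"L.npz")["L"]; S=8
    for nm,i,j,s in(("xy",1,0,(L[:,2]>-30)),("zx",0,2,abs(L[:,1])<12),("zy",1,2,np.ones(len(L),bool))):
        im=np.full((600,560,3),255,np.uint8)
        for p in L[s]:
            q=(int(280-p[i]*S*0.6),int(300-p[j]*S*0.6) if j==0 else int(120-p[j]*3.5))
            k=int(np.clip((p[2]+40)*4,0,255)); cv2.circle(im,q,3,(255-k,0,k),-1)
        for g in range(-50,51,10):
            x=int(280-g*S*0.6); cv2.line(im,(x,0),(x,600),(200,200,200) if g else (0,0,0),1)
            y=int(300-g*S*0.6) if j==0 else int(120-g*3.5); cv2.line(im,(0,y),(560,y),(200,200,200) if g else (0,0,0),1)
        globals()[nm]=im
    cv2.imwrite(f"pics/L{n}.png",cv2.resize(np.hstack([xy,zx]),(800,430)))
E
```

```text
scene 194 [-19.61556598  -0.02654761   0.08538996] 1.6480464876313754 [ -24.91927742  -32.05426993 -112.38943429] [ 24.92031824 -19.39975879 -28.04413305]
```

View pics/Lscene.png

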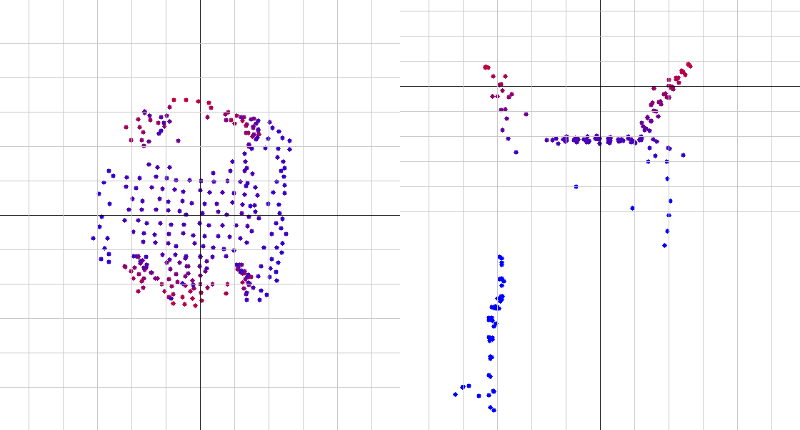

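View pics/Ltop.png

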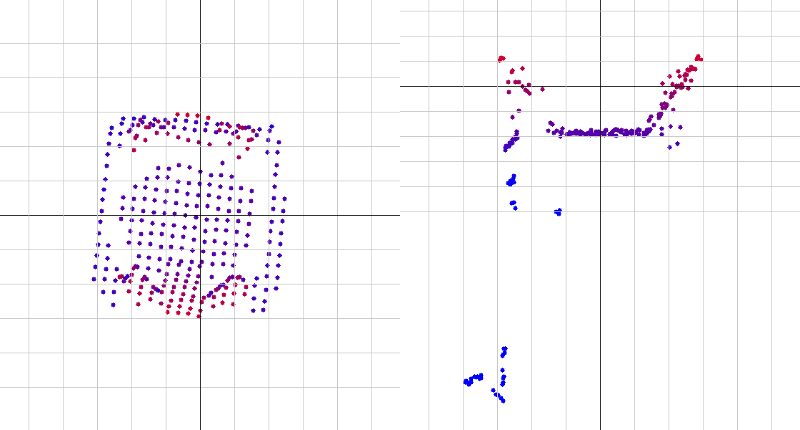

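```bash
python3 - <<'E'
from h import *
for n,seeds in(("scene",[(293,211),(272,319),(272,202),(298,325)]),("top",[(287,239),(401,241),(277,262),(403,218)])):
    z=np.load(n+"avg.npz"); im=z["im"]; d=z["dm"]
    for s in seeds:
        u0,v0=s; w=11; sub=im[v0-w:v0+w+1,u0-w:u0+w+1]; g=sub[...,0]  # red
        hi=np.percentile(g[w-2:w+3,w-2:w+3],50); lo=np.median(np.r_[g[0],g[-1],g[:,0],g[:,-1]])
        # grey-weighted centroid
        m=(g>(hi+lo)/2).astype(np.uint8); k,lab,st,ce=cv2.connectedComponentsWithStats(m); i=lab[w,w]
        c=ce[i]+[u0-w,v0-w]
        v,u=np.nonzero(lab==i); dd=d[v+v0-w,u+u0-w]; P=p3(n,np.c_[u+u0-w,v+v0-w],dd)
        e=cv2.erode((lab==i).astype(np.uint8),np.ones((3,3)))>0; vv,uu=np.nonzero(e); Pe=p3(n,np.c_[uu+u0-w,vv+v0-w],d[vv+v0-w,uu+u0-w])
        print(n,s,st[i,4],round(hi),round(lo),c.round(2),"z15",atz(n,[c],15)[0].round(1),"z11",atz(n,[c],11)[0].round(1),"inner depth",Pe.mean(0).round(1),"ext",np.ptp(P[:,:2],axis=0).round(0))
E
```

```text
scene (293, 211) 93 233 154 [293.44 209.63] z15 [449.7 100.6  15. ] z11 [449.  103.6  11. ] inner depth [449.6 100.8  14.5] ext [37. 38.]
scene (272, 319) 146 233 154 [271.64 318.22] z15 [ 447.5 -282.    15. ] z11 [ 446.8 -280.1   11. ] inner depth [ 447.5 -281.8   14.3] ext [38. 36.]
scene (272, 202) 86 230 153 [272.07 200.09] z15 [374.2 132.1  15. ] z11 [373.3 135.3  11. ] inner depth [373.9 132.5  14.4] ext [41. 36.]
scene (298, 325) 144 230 169 [298.41 323.76] z15 [ 523.4 -290.3   15. ] z11 [ 522.9 -288.4   11. ] inner depth [ 523.2 -289.8   14.4] ext [39. 36.]
top (287, 239) 102 181 114 [285.97 239.05] z15 [446.7 102.9  15. ] z11 [446.6 103.3  11. ] inner depth [446.6 102.9  15.7] ext [34. 35.]
top (401, 241) 99 181 113 [400.53 240.95] z15 [ 445.4 -280.7   15. ] z11 [ 445.3 -281.5   11. ] inner depth [ 445.5 -280.6   15.4] ext [34. 40.]
top (277, 262) 102 180 113 [276.23 261.39] z15 [371.7 134.2  15. ] z11 [371.4 134.6  11. ] inner depth [371.7 134.4  16. ] ext [37. 37.]
top (403, 218) 96 180 121 [403.04 218.15] z15 [ 521.8 -289.2   15. ] z11 [ 522.  -290.1   11. ] inner depth [ 521.7 -289.2   15.4] ext [34. 37.]
```

```bash
cat >> h.py <<'E'
from scipy.spatial.transform import Rotation as Ro
PSI=0.136
def Rdown(psi=PSI): 
    c,s=np.cos(psi),np.sin(psi); return np.c_[[c,s,0],[s,-c,0],[0,0,-1.]]
def Rtube(psi=PSI): return magR(psi)@np.diag([1,-1,-1.])
def plan(p0,R0,p1,R1,n,hand):
    p0,p1=np.array(p0,float),np.array(p1,float); p=p0.copy(); R=np.array(R0); rows=[]
    W=Ro.from_matrix(R0.T@R1).as_rotvec()
    for i in range(n):
        t=R.T@(p0+(p1-p0)*(i+1)/n-p)/1000; w=Ro.from_matrix(R.T@R0@Ro.from_rotvec(W*(i+1)/n).as_matrix()).as_rotvec()
        t=t.round(4); w=w.round(4); rows.append([*t.tolist(),*w.tolist(),hand])
        p=p+R@t*1000; R=R@Ro.from_rotvec(w).as_matrix()
    print(n,"rows; end",p.round(1),"err",(p-p1).round(2)); print("["+",".join("["+",".join(f"{x+0:g}" for x in r)+"]" for r in rows)+"]")
    return p,R
def cur(): 
    o=manip.get_obs(); print("t",round(o["clock"],2),"p",o["ee_pos"].round(2),"F",o["force"].round(2),"w",round(o["width"],1),"q",o["q"].round(3)); return np.array(o["ee_pos"]),np.array(o["ee_rot"])
E
python3 - <<'E'
from h import *
p,R=cur(); p=np.array([205.81,-642.84,197.3])
p,R=plan(p,R,[446.3,-281.2,80],Rdown(),12,1)
plan(p,R,[446.3,-281.2,2],Rdown(),4,1)
E
```

```text
t 1.3 p [ 205.83 -642.83  197.32] F [0.09 0.18 0.25] w 85.3 q [-1.411  0.286  1.577  0.     1.279 -0.15 ]
12 rows; end [ 446.3 -281.2   80. ] err [0.04 0.04 0.02]
[[0.0283,-0.0226,0.0098,0,0,0.0145,1],[0.0279,-0.023,0.0098,0,0,0.0145,1],[0.0276,-0.0234,0.0097,0,0,0.0145,1],[0.0273,-0.0238,0.0098,0,0,0.0144,1],[0.0269,-0.0242,0.0098,0,0,0.0145,1],[0.0266,-0.0246,0.0098,0,0,0.0145,1],[0.0262,-0.0249,0.0097,0,0,0.0145,1],[0.0258,-0.0254,0.0098,0,0,0.0145,1],[0.0255,-0.0257,0.0098,0,0,0.0145,1],[0.0251,-0.026,0.0098,0,0,0.0144,1],[0.0247,-0.0265,0.0097,0,0,0.0145,1],[0.0244,-0.0268,0.0098,0,0,0.0145,1]]
4 rows; end [ 446.2 -281.2    2. ] err [-0.05  0.03  0.02]
[[0,0,0.0195,0,0,0,1],[0,0,0.0195,0,0,0,1],[0,0,0.0195,0,0,0,1],[-0.0001,0,0.0195,0,0,0,1]]
```

Call:
carry_out(
  series=[
    [0.0283, -0.0226, 0.0098, 0, 0, 0.0145, 1],
    [0.0279, -0.023, 0.0098, 0, 0, 0.0145, 1],
    [0.0276, -0.0234, 0.0097, 0, 0, 0.0145, 1],
    [0.0273, -0.0238, 0.0098, 0, 0, 0.0144, 1],
    [0.0269, -0.0242, 0.0098, 0, 0, 0.0145, 1],
    [0.0266, -0.0246, 0.0098, 0, 0, 0.0145, 1],
    [0.0262, -0.0249, 0.0097, 0, 0, 0.0145, 1],
    [0.0258, -0.0254, 0.0098, 0, 0, 0.0145, 1],
    [0.0255, -0.0257, 0.0098, 0, 0, 0.0145, 1],
    [0.0251, -0.026, 0.0098, 0, 0, 0.0144, 1],
    [0.0247, -0.0265, 0.0097, 0, 0, 0.0145, 1],
    [0.0244, -0.0268, 0.0098, 0, 0, 0.0145, 1],
  ],
  force=40,
)

```text
clock: 2.5
ee_pos: [447.2, -280.0, 80.0]
ee_rot: [[0.991, 0.135, 0.001], [0.135, -0.991, -0.001], [0.001, 0.001, -1.0]]
force: [-0.0, -0.2, -0.3]
width: 85.2
```

Call:
carry_out(
  series=[
    [0, 0, 0.02, 0, 0, 0, 1],
    [0, 0, 0.02, 0, 0, 0, 1],
    [0, 0, 0.02, 0, 0, 0, 1],
    [0, 0, 0.01, 0, 0, 0, 1],
    [0, 0, 0.008, 0, 0, 0, 1],
    [0, 0, 0, 0, 0, 0, 1],
  ],
)

```text
clock: 3.1
ee_pos: [445.9, -280.9, 1.4]
ee_rot: [[0.991, 0.135, -0.001], [0.135, -0.991, 0.001], [-0.001, -0.001, -1.0]]
force: [-0.4, -0.6, -0.2]
width: 85.4
```

```bash
python3 - <<'E'
from h import *
im,d=snap("scene","s3"); cur()
cv2.imwrite("pics/s3c.png",cv2.resize(im[250:390,190:370,::-1],None,fx=4,fy=4,interpolation=cv2.INTER_CUBIC))
E
```

```text
t 3.15 p [ 446.42 -281.39    2.16] F [ 0.37 -0.14  0.22] w 85.5 q [-0.755  0.218  2.059 -0.     0.864  0.68 ]
```

View pics/s3c.png

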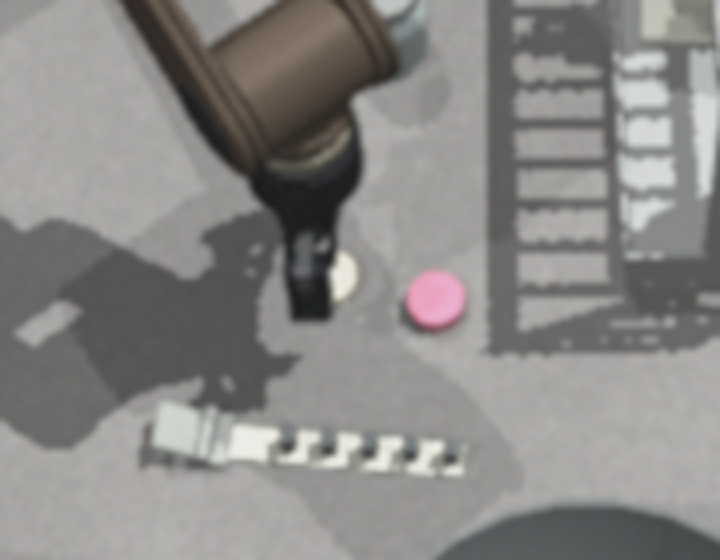

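The picture shows the fingers over the white tablet at crop pixel (340,275), with the pink one clear at (435,298). Closing on it.

Call:
carry_out(
  series=[
    [0, 0, 0, 0, 0, 0, -1],
    [0, 0, 0, 0, 0, 0, -1],
    [0, 0, 0, 0, 0, 0, -1],
    [0, 0, 0, 0, 0, 0, -1],
    [0, 0, 0, 0, 0, 0, -1],
    [0, 0, 0, 0, 0, 0, -1],
    [0, 0, 0, 0, 0, 0, -1],
    [0, 0, 0, 0, 0, 0, -1],
  ],
  force=40,
)

```text
clock: 3.95
ee_pos: [446.3, -281.2, 2.0]
ee_rot: [[0.991, 0.136, -0.0], [0.136, -0.991, 0.0], [-0.0, -0.0, -1.0]]
force: [0.6, -0.1, 0.6]
width: -0.2
```

```bash
python3 - <<'E'
from h import *
im,d=snap("scene","s4"); im2,d2=snap("top","t4"); cur()
cv2.imwrite("pics/s4c.png",np.hstack([cv2.resize(im[270:370,220:320,::-1],None,fx=4,fy=4,interpolation=cv2.INTER_CUBIC),cv2.resize(im2[190:290,350:450,::-1],None,fx=4,fy=4,interpolation=cv2.INTER_CUBIC)]))
E
```

```text
t 4.05 p [ 446.35 -281.15    2.01] F [-0.48 -0.24  0.19] w -0.1 q [-0.755  0.218  2.06  -0.     0.864  0.68 ]
```

View pics/s4c.png

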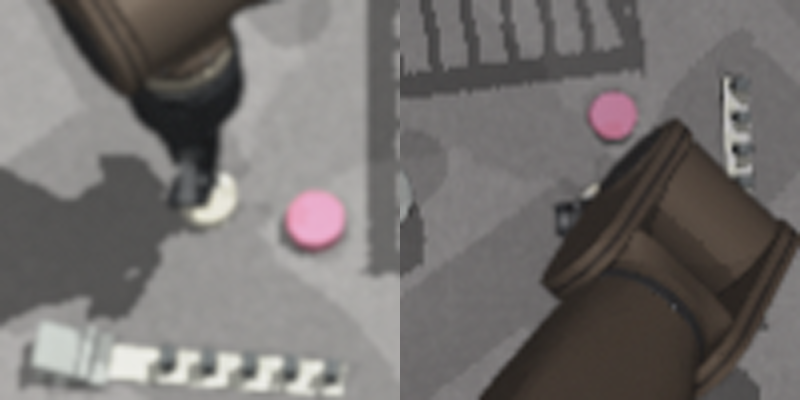

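```bash
python3 - <<'E'
from h import *
p,R=cur()
for h in (0,20,40,60): print(h,proj("scene",[p-R[:,2]*h])[0].round(1),proj("top",[p-R[:,2]*h])[0].round(1))
im,d=viewer.camera("scene"); 
v,u=np.mgrid[300:330,250:290]; P=p3("scene",np.c_[u.ravel(),v.ravel()],d[v.ravel(),u.ravel()])
c=im[v.ravel(),u.ravel()].astype(int); s=(P[:,2]>4)&(P[:,2]<70)
for nm,m in(("dark",s&(c.max(1)<110)),("white",s&(c.min(1)>190))):
    Q=P[m]; print(nm,m.sum(),Q.mean(0).round(1),Q.min(0).round(0),Q.max(0).round(0))
Q=P[s&(c.max(1)<110)]
for a in range(5,70,10):
    q=Q[(Q[:,2]>=a)&(Q[:,2]<a+10)]
    if len(q): print(a,len(q),q.mean(0).round(1),q.min(0).round(0),q.max(0).round(0))
k=cv2.connectedComponentsWithStats(((im.min(2)>190)[300:335,250:290]).astype(np.uint8)); print(k[2],k[3]+[250,300])
E
```

```text
t 4.05 p [ 446.35 -281.15    2.01] F [-0.48 -0.24  0.19] w -0.1 q [-0.755  0.218  2.06  -0.     0.864  0.68 ]
0 [271.7 320. ] [399.8 240.6]
20 [271.1 316.8] [401.1 240.7]
40 [270.4 313.5] [402.5 240.9]
60 [269.7 310.1] [403.9 241.1]
dark 12 [ 420.7 -279.    16.7] [ 387. -308.    4.] [ 459. -252.   64.]
white 49 [ 456.1 -285.4   14.3] [ 443. -300.    8.] [ 465. -268.   19.]
5 4 [ 425.7 -282.8   11.8] [ 387. -291.    6.] [ 441. -259.   14.]
55 2 [ 457.6 -286.1   63.1] [ 456. -287.   62.] [ 459. -285.   64.]
[[   0    0   40   35 1351]
 [  19   14   10   11   49]] [[269.31828275 316.89933383]
 [274.51020408 319.7755102 ]]
```

```bash
python3 - <<'E'
from h import *
p,R=cur()
im=np.load("s4.npz")["im"]; x0,y0,S=240,285,12
v=cv2.resize(im[y0:y0+48,x0:x0+62,::-1],None,fx=S,fy=S,interpolation=cv2.INTER_CUBIC)
def dot(P,c): 
    for q in proj("scene",P): cv2.circle(v,(int((q[0]-x0+.5)*S),int((q[1]-y0+.5)*S)),3,c,-1)
a=np.linspace(0,2*np.pi,40)
dot([[446.3+20*np.cos(t),-281.2+20*np.sin(t),15] for t in a],(0,200,0))
dot([p-R[:,2]*h for h in (0,20,40,60)],(0,0,255))
im2=np.load("t4.npz")["im"]; x0,y0=380,220
w=v; v=cv2.resize(im2[220:268,380:420,::-1],None,fx=S,fy=S,interpolation=cv2.INTER_CUBIC)
for P,c in(([[446.3+20*np.cos(t),-281.2+20*np.sin(t),15] for t in a],(0,200,0)),):
    for q in proj("top",P): cv2.circle(v,(int((q[0]-x0+.5)*S),int((q[1]-y0+.5)*S)),3,c,-1)
cv2.imwrite("pics/s5.png",cv2.resize(np.hstack([w,v]),(800,376)))
E
```

```text
t 4.1 p [ 446.34 -281.18    2.  ] F [-0.34 -0.07  0.11] w 0.0 q [-0.755  0.218  2.06  -0.     0.864  0.68 ]
```

View pics/s5.png

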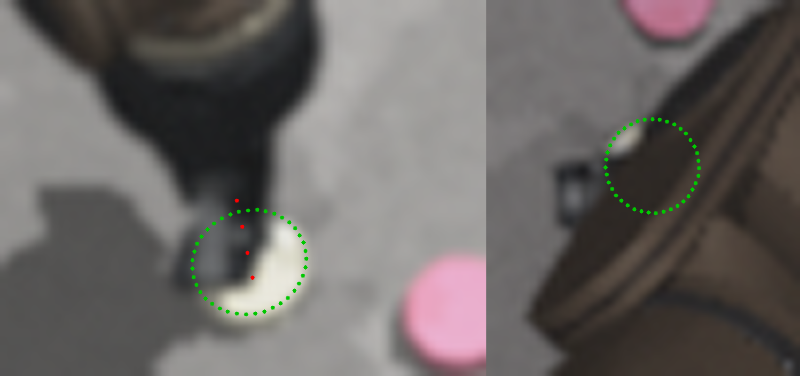

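```bash
python3 - <<'E'
from h import *
p,R=cur()
def box(v,cam,x0,y0,S,c,dy,z0,thick=14):
    # finger near side: tool y from dy..dy+thick, x +-11, z from -z0 back to -60
    for sx in(-11,11):
        for yy in(dy,dy+thick):
            a=proj(cam,[p+R@np.array([sx,yy,-z0]),p+R@np.array([sx,yy,-50])]); a=((a-[x0,y0]+.5)*S).astype(int)
            cv2.line(v,tuple(map(int,a[0])),tuple(map(int,a[1])),c,1)
    a=proj(cam,[p+R@np.array([sx,yy,-z0]) for sx,yy in((-11,dy),(11,dy),(11,dy+thick),(-11,dy+thick))]); a=((a-[x0,y0]+.5)*S).astype(np.int32)
    cv2.polylines(v,[a],True,c,1)
o=[]
for f in("s3","s4"):
    im=np.load(f+".npz")["im"]; x0,y0,S=240,285,8
    v=cv2.resize(im[y0:y0+50,x0:x0+50,::-1],None,fx=S,fy=S,interpolation=cv2.INTER_CUBIC)
    v=np.clip(v.astype(float)*1.5+20,0,255).astype(np.uint8)
    if f=="s3": box(v,"scene",x0,y0,S,(0,0,255),42.5,13)
    else: box(v,"scene",x0,y0,S,(0,0,255),0,0); box(v,"scene",x0,y0,S,(0,220,0),20,5)
    o.append(v)
cv2.imwrite("pics/s6.png",np.hstack(o))
E
```

```text
t 4.1 p [ 446.34 -281.18    2.  ] F [-0.34 -0.07  0.11] w 0.0 q [-0.755  0.218  2.06  -0.     0.864  0.68 ]
```

View pics/s6.png

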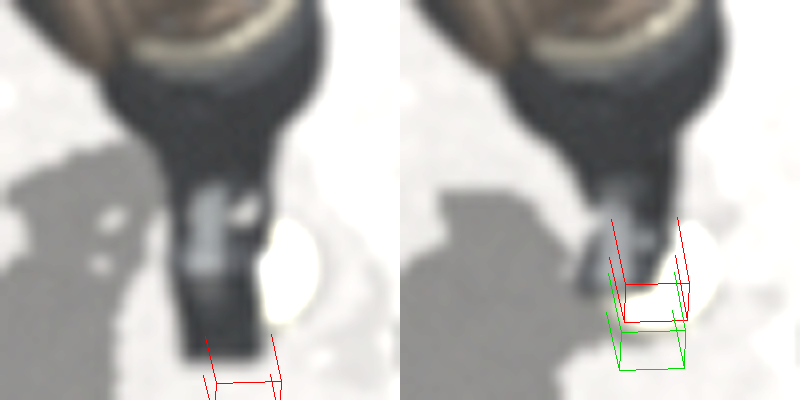

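```bash
python3 - <<'E'
from h import *
D=[]
for k in range(6):
    im,d=viewer.camera("scene"); D.append(np.where(d>0,d,np.nan))
D=np.nanmean(D,0)
for r in range(296,326,3):
    cs=np.arange(256,284,2); P=p3("scene",np.c_[cs,np.full(len(cs),r)],np.nan_to_num(D[r,cs]))
    print(r," ".join(f"{im[r,c].max()}:{q[0]:.0f},{q[1]:.0f},{q[2]:.0f}" for c,q in zip(cs,P)))
E
```

```text
296 32:431,-314,198 34:437,-316,203 36:443,-317,207 30:447,-316,205 32:451,-313,200 37:456,-313,201 38:462,-315,206 36:466,-312,202 34:470,-310,199 34:474,-306,192 34:477,-302,185 52:481,-298,178 143:456,-203,-1 176:462,-203,-1
299 31:429,-313,181 33:435,-315,186 33:441,-317,191 33:446,-317,192 35:451,-317,193 35:456,-316,192 32:460,-315,192 31:465,-313,189 33:469,-310,184 32:473,-307,179 70:477,-304,174 148:452,-214,-1 176:458,-212,-2 177:464,-213,-0
302 115:391,-229,-3 63:433,-314,168 33:439,-318,176 32:444,-317,177 33:449,-317,177 31:454,-317,177 29:459,-315,175 31:464,-314,174 31:468,-311,169 65:468,-296,141 147:448,-223,-2 167:454,-223,-1 171:459,-222,-2 170:465,-223,1
305 150:394,-240,2 146:399,-239,-0 92:404,-238,-1 34:442,-316,157 32:448,-318,162 33:453,-317,163 32:458,-316,162 33:462,-313,156 45:461,-296,123 66:466,-296,124 147:450,-234,2 151:456,-233,0 169:461,-231,-1 170:467,-232,0
308 148:395,-249,1 151:401,-248,-1 146:407,-248,1 79:433,-299,106 42:447,-320,150 56:451,-317,146 50:457,-317,147 41:462,-317,147 29:459,-295,103 78:464,-294,104 148:451,-242,-1 151:457,-242,0 1
[... 444 characters left out ...]
 147:466,-259,-1 160:471,-259,-1
317 85:401,-277,2 83:406,-276,0 90:412,-274,-1 89:417,-274,0 69:448,-334,129 105:453,-334,131 87:458,-334,131 50:463,-332,129 84:466,-328,120 202:453,-277,13 221:459,-277,15 203:464,-277,16 161:467,-268,-1 161:473,-268,-1
320 84:402,-284,-2 83:408,-284,-0 86:414,-285,2 60:444,-342,128 69:449,-341,125 93:454,-340,126 81:459,-340,127 61:464,-339,126 170:467,-334,117 232:455,-286,14 232:460,-286,15 207:466,-285,14 150:469,-277,-1 157:474,-277,-1
323 84:404,-293,-2 85:409,-293,-2 86:415,-291,-3 82:420,-291,-2 85:426,-290,-3 119:433,-294,6 188:440,-297,14 229:446,-297,15 230:451,-296,16 230:456,-295,15 204:462,-294,14 143:466,-289,5 149:470,-286,-1 154:476,-286,-0
```

```bash
python3 - <<'E'
from h import *
p,R=cur(); im3=np.full((430,800,3),255,np.uint8)
for n,c in(("scene",(0,0,200)),("top",(200,0,0))):
    D=[]
    for k in range(4):
        im,d=viewer.camera(n); D.append(np.where(d>0,d,np.nan))
    D=np.nanmean(D,0); P,u,v=cloud(n,np.nan_to_num(D)); L=(P-p)@R
    s=(abs(L[:,0])<120)&(abs(L[:,1])<120)&(L[:,2]>-250)&(L[:,2]<10); L=L[s]; 
    for q in L:
        cv2.circle(im3,(int(200+q[1]*1.5),int(380+q[2]*1.5)),1,c,-1); cv2.circle(im3,(int(600+q[0]*1.5),int(380+q[2]*1.5)),1,c,-1)
for g in range(-250,11,50): cv2.line(im3,(0,int(380+g*1.5)),(800,int(380+g*1.5)),(200,200,200),1)
for g in(-50,0,50): 
    for b in(200,600): cv2.line(im3,(int(b+g*1.5),0),(int(b+g*1.5),430),(200,200,200),1)
cv2.imwrite("pics/g1.png",im3)
E
```

```text
t 4.4 p [ 446.35 -281.18    2.03] F [-0.08 -0.25  0.38] w -0.0 q [-0.755  0.218  2.06  -0.     0.864  0.68 ]
```

View pics/g1.png

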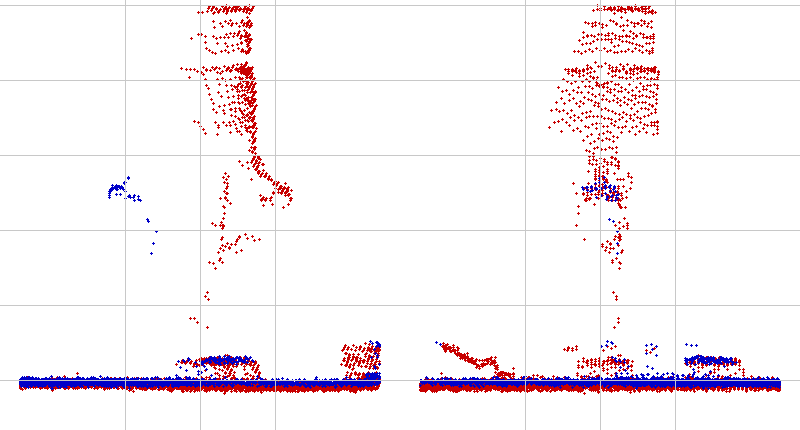

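```bash
python3 - <<'E'
from h import *
print(manip.tcp_to_grasp,[a for a in dir(manip) if not a.startswith("_")])
im=np.load("s4.npz")["im"]; cv2.imwrite("pics/s7.png",np.clip(cv2.resize(im[170:370,130:390,::-1],None,fx=3,fy=3,interpolation=cv2.INTER_CUBIC).astype(float)*1.4,0,255))
E
```

```text
18.700000000000003 ['IKError', 'close_job', 'get_obs', 'tcp_to_grasp'][ WARN:0@0.838] global loadsave.cpp:1063 imwrite_ Unsupported depth image for selected encoder is fallbacked to CV_8U.
```

View pics/s7.png

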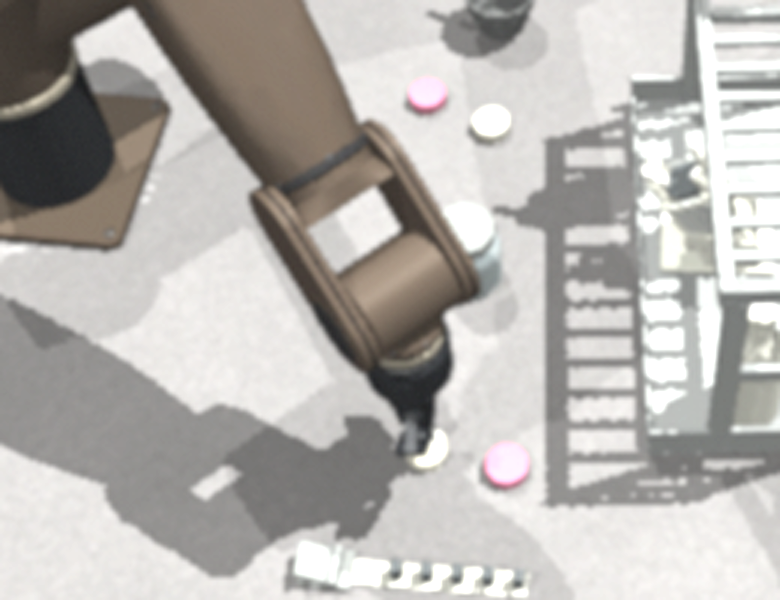

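```bash
python3 - <<'E'
from h import *
p=np.array([205.8,-642.8,197.3]); R=np.array([[.9524,.3048,0],[.3048,-.9524,0],[0,0,-1.]])
im3=np.full((430,800,3),255,np.uint8)
for n,c in(("scene",(0,0,200)),("top",(200,0,0))):
    z=np.load(n+"avg.npz"); P,u,v=cloud(n,z["dm"]); L=(P-p)@R
    s=(abs(L[:,0])<120)&(abs(L[:,1])<120)&(L[:,2]>-250)&(L[:,2]<30); L=L[s]; print(n,len(L))
    for q in L:
        cv2.circle(im3,(int(200+q[1]*1.5),int(380+q[2]*1.5)),1,c,-1); cv2.circle(im3,(int(600+q[0]*1.5),int(380+q[2]*1.5)),1,c,-1)
for g in range(-250,11,50): cv2.line(im3,(0,int(380+g*1.5)),(800,int(380+g*1.5)),(200,200,200),1)
for g in(-50,0,50): 
    for b in(200,600): cv2.line(im3,(int(b+g*1.5),0),(int(b+g*1.5),430),(200,200,200),1)
cv2.imwrite("pics/g2.png",im3)
im=np.load("topavg.npz")["im"]; cv2.imwrite("pics/g3.png",np.clip(cv2.resize(im[300:400,500:640,::-1],None,fx=5,fy=5,interpolation=cv2.INTER_CUBIC)*1.5,0,255).astype(np.uint8))
E
```

```text
scene 533
top 1262
```

View pics/g2.png

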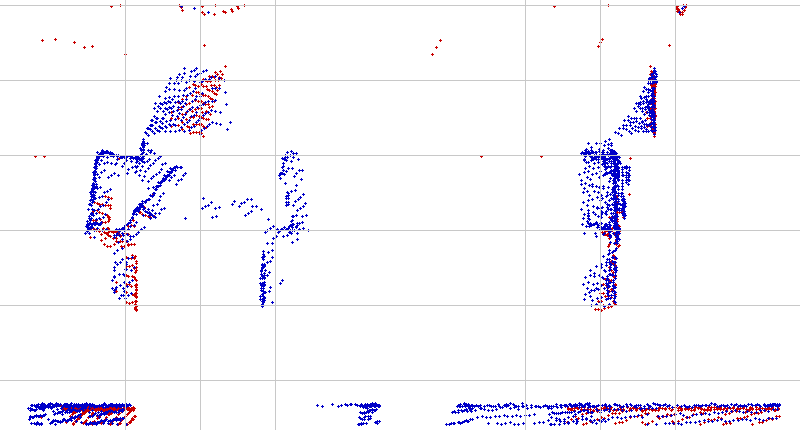

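View pics/g3.png

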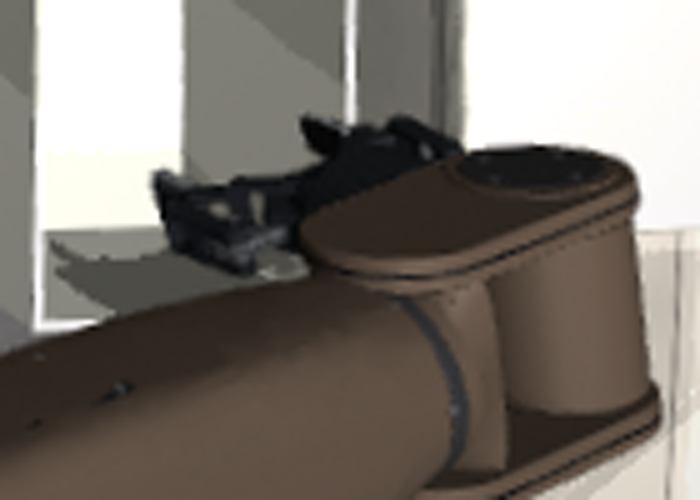

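Call:
carry_out(
  series=[
    [0, 0, 0, 0, 0, 0, 1],
    [0, 0, 0, 0, 0, 0, 1],
    [0, 0, 0, 0, 0, 0, 1],
    [0, 0, 0, 0, 0, 0, 1],
    [0, 0, 0, 0, 0, 0, 1],
    [0, 0, 0, 0, 0, 0, 1],
    [0, 0, 0.01, 0, 0, 0, 1],
    [0, 0, 0.01, 0, 0, 0, 1],
    [0, 0, 0.008, 0, 0, 0, 1],
    [0, 0, 0, 0, 0, 0, 1],
  ],
)

```text
clock: 5.8
ee_pos: [445.0, -280.0, -28.1]
ee_rot: [[0.991, 0.135, -0.003], [0.135, -0.991, 0.003], [-0.003, -0.003, -1.0]]
force: [0.5, 0.6, 0.4]
width: 85.1
```

```bash
python3 - <<'E'
from h import *
p,R=cur()
im,d=snap("scene","s8")
cv2.imwrite("pics/s8c.png",np.clip(cv2.resize(im[270:370,200:330,::-1],None,fx=5,fy=5,interpolation=cv2.INTER_CUBIC)*1.4,0,255).astype(np.uint8))
for k in range(5):
    pass
v,u=np.mgrid[290:345,240:300]; P=p3("scene",np.c_[u.ravel(),v.ravel()],d[v.ravel(),u.ravel()]); c=im[v.ravel(),u.ravel()].max(1)
L=(P-p)@R; s=(c<75)&(P[:,2]>5)&(P[:,2]<100); 
for y in range(-360,-200,10):
    q=P[s&(P[:,1]>=y)&(P[:,1]<y+10)]
    if len(q): print(y,len(q),"x",q[:,0].min().round(),q[:,0].max().round(),"z",q[:,2].min().round(),q[:,2].max().round())
E
```

```text
t 5.8 p [ 445.   -279.96  -28.11] F [0.5  0.58 0.37] w 85.1 q [-0.755  0.272  2.065  0.     0.809  0.68 ]
-360 39 x 445.0 468.0 z 69.0 99.0
-350 18 x 449.0 467.0 z 69.0 100.0
-320 22 x 434.0 464.0 z 83.0 96.0
-310 3 x 434.0 463.0 z 96.0 100.0
```

View pics/s8c.png

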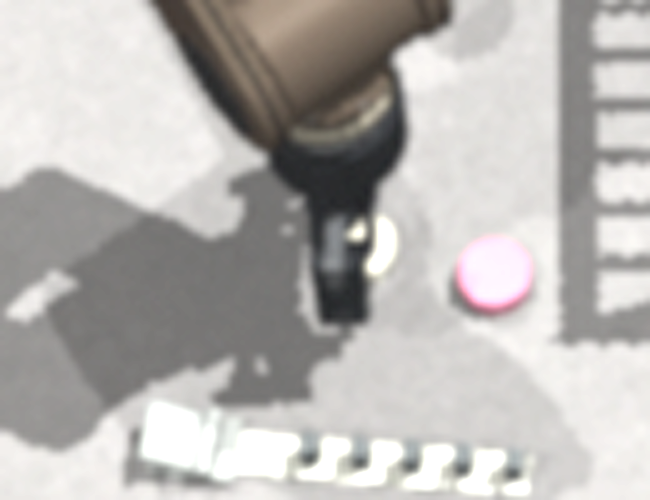

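Call:
carry_out(
  series=[
    [0, 0, 0, 0, 0, 0, -1],
    [0, 0, 0, 0, 0, 0, -1],
    [0, 0, 0, 0, 0, 0, -1],
    [0, 0, 0, 0, 0, 0, -1],
    [0, 0, 0, 0, 0, 0, -1],
    [0, 0, 0, 0, 0, 0, -1],
    [0, 0, 0, 0, 0, 0, -1],
  ],
  force=40,
)

```text
clock: 6.55
ee_pos: [446.9, -281.7, -25.2]
ee_rot: [[0.991, 0.136, 0.001], [0.136, -0.991, -0.001], [0.001, 0.001, -1.0]]
force: [-0.5, 0.6, 4.7]
width: 37.4
```

```bash
python3 - <<'E'
from h import *
p,R=cur()
im,d=snap("scene","s9")
cv2.imwrite("pics/s9c.png",np.clip(cv2.resize(im[270:370,200:330,::-1],None,fx=5,fy=5,interpolation=cv2.INTER_CUBIC)*1.4,0,255).astype(np.uint8))
k=cv2.connectedComponentsWithStats(((im.min(2)>190)[295:335,250:290]).astype(np.uint8)); print(k[2],k[3]+[250,295])
E
```

```text
t 6.55 p [ 446.94 -281.69  -25.16] F [-0.5   0.58  4.66] w 37.4 q [-0.755  0.268  2.063  0.     0.809  0.68 ]
[[   0    0   40   40 1585]
 [  26   20    3    8   15]] [[269.43028391 314.46056782]
 [276.86666667 318.66666667]]
```

View pics/s9c.png

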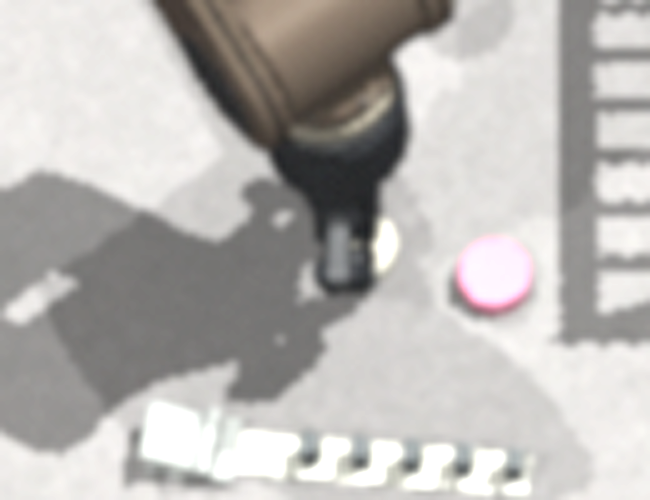

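Call:
carry_out(
  series=[
    [0, 0, 0, 0, 0, 0, -1],
    [0, 0, 0, 0, 0, 0, -1],
    [0, 0, -0.004, 0, 0, 0, -1],
    [0, 0, 0, 0, 0, 0, -1],
  ],
)

```text
clock: 7.0
ee_pos: [446.2, -281.1, -22.0]
ee_rot: [[0.991, 0.136, -0.0], [0.136, -0.991, 0.0], [-0.0, -0.0, -1.0]]
force: [0.1, 1.3, -0.6]
width: 37.4
```

Call:
carry_out(
  series=[
    [0, 0, -0.01, 0, 0, 0, -1],
    [0, 0, -0.02, 0, 0, 0, -1],
    [0, 0, -0.03, 0, 0, 0, -1],
    [0, 0, -0.04, 0, 0, 0, -1],
    [0, 0, -0.04, 0, 0, 0, -1],
    [0, 0, -0.03, 0, 0, 0, -1],
    [0, 0, 0, 0, 0, 0, -1],
  ],
)

```text
clock: 7.7
ee_pos: [449.0, -283.5, 154.3]
ee_rot: [[0.991, 0.136, 0.008], [0.136, -0.991, -0.008], [0.007, 0.009, -1.0]]
force: [-1.1, -0.6, -0.5]
width: 37.4
```

```bash
python3 - <<'E'
from h import *
p,R=cur()
im,d=snap("scene","s10")
cv2.imwrite("pics/s10c.png",np.clip(cv2.resize(im[230:360,190:340,::-1],None,fx=4.5,fy=4.5,interpolation=cv2.INTER_CUBIC)*1.4,0,255).astype(np.uint8))
E
```

```text
t 7.7 p [ 448.97 -283.48  154.3 ] F [-1.06 -0.64 -0.48] w 37.4 q [-7.540e-01  1.000e-03  1.977e+00  0.000e+00  1.152e+00  6.800e-01]
```

View pics/s10c.png

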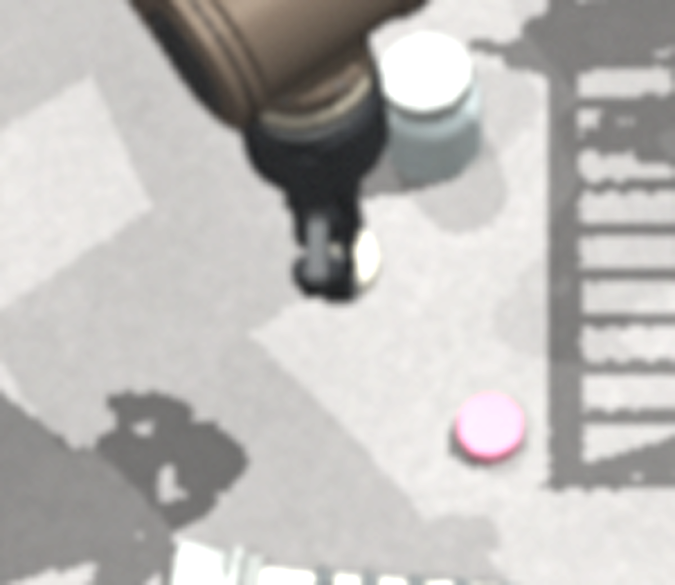

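```bash
cat >> h.py <<'E'
o_=np.array([650,-35,140.])
M0=o_+magR(.138)@np.array([1.4,3.0,-.7])   # mouth estimate
E
python3 - <<'E'
from h import *
print("mouth",M0.round(1)); cur()
Rt=Rtube(); zt=Rt[:,2]
tab=M0+80*Rt[:,2]*-1; pt=tab+33.5*zt; print(pt.round(1))
plan([446.3,-281.2,148],Rdown(),pt,Rt,11,-1)
E
```

```text
mouth [651.1 -31.8 140. ]
t 7.75 p [ 447.61 -282.29  151.2 ] F [-1.11  0.51 -0.91] w 37.3 q [-0.754  0.004  1.98  -0.     1.151  0.68 ]
[629.5 -34.8 181.1]
11 rows; end [629.5 -34.8 181.1] err [-0.01 -0.01  0.02]
[[0.0195,-0.0199,-0.003,0,0.0444,0,-1],[0.0197,-0.02,-0.0021,0,0.0445,0,-1],[0.0197,-0.0199,-0.0013,0,0.0444,0,-1],[0.0198,-0.0199,-0.0004,0,0.0444,0,-1],[0.0198,-0.02,0.0005,0,0.0444,0,-1],[0.0197,-0.0199,0.0014,0,0.0445,0,-1],[0.0196,-0.02,0.0022,0,0.0444,0,-1],[0.0195,-0.0199,0.0031,0,0.0444,0,-1],[0.0194,-0.0199,0.004,0,0.0444,0,-1],[0.0192,-0.02,0.0048,0,0.0445,0,-1],[0.0189,-0.0199,0.0057,0,0.0444,0,-1]]
```

Call:
carry_out(
  series=[
    [0.0195, -0.0199, -0.003, 0, 0.0444, 0, -1],
    [0.0197, -0.02, -0.0021, 0, 0.0445, 0, -1],
    [0.0197, -0.0199, -0.0013, 0, 0.0444, 0, -1],
    [0.0198, -0.0199, -0.0004, 0, 0.0444, 0, -1],
    [0.0198, -0.02, 0.0005, 0, 0.0444, 0, -1],
    [0.0197, -0.0199, 0.0014, 0, 0.0445, 0, -1],
    [0.0196, -0.02, 0.0022, 0, 0.0444, 0, -1],
    [0.0195, -0.0199, 0.0031, 0, 0.0444, 0, -1],
    [0.0194, -0.0199, 0.004, 0, 0.0444, 0, -1],
    [0.0192, -0.02, 0.0048, 0, 0.0445, 0, -1],
    [0.0189, -0.0199, 0.0057, 0, 0.0444, 0, -1],
    [0, 0, 0, 0, 0, 0, -1],
  ],
)

```text
clock: 8.95
ee_pos: [628.3, -32.1, 178.2]
ee_rot: [[0.876, 0.139, 0.461], [0.121, -0.99, 0.067], [0.466, -0.002, -0.885]]
force: [-1.0, -0.9, -0.0]
width: 37.5
```

```bash
cat >> h.py <<'E'
def avg(n,k,tag):
    D=[];I=[]
    for i in range(k):
        im,d=viewer.camera(n); D.append(np.where(d>0,d,np.nan)); I.append(im.astype(float))
    import warnings; warnings.simplefilter("ignore")
    I=np.mean(I,0); D=np.nan_to_num(np.nanmean(D,0)); np.savez(tag+".npz",im=I,d=D); return I,D
E
python3 - <<'E'
from h import *
p,R=cur()
im3=np.full((430,800,3),255,np.uint8)
for n,c in(("scene",(0,0,200)),("top",(200,0,0))):
    im,d=avg(n,4,n+"11"); P,u,v=cloud(n,d); L=(P-p)@R
    s=(abs(L[:,0])<120)&(abs(L[:,1])<120)&(L[:,2]>-250)&(L[:,2]<40)
    col=im[v,u]
    for q,k in zip(L[s],col[s]):
        cc=(0,200,0) if k.min()>170 else c
        cv2.circle(im3,(int(200+q[1]*1.5),int(380+q[2]*1.5)),1,cc,-1); cv2.circle(im3,(int(600+q[0]*1.5),int(380+q[2]*1.5)),1,cc,-1)
    x0,y0=(290,130) if n=="scene" else (270,120)
    cv2.imwrite(f"pics/{n}11.png",np.clip(cv2.resize(im[y0:y0+120,x0:x0+130,::-1],None,fx=5,fy=5,interpolation=cv2.INTER_CUBIC)*1.2,0,255).astype(np.uint8))
for g in range(-250,11,50): cv2.line(im3,(0,int(380+g*1.5)),(800,int(380+g*1.5)),(200,200,200),1)
for g in(-50,0,50): 
    for b in(200,600): cv2.line(im3,(int(b+g*1.5),0),(int(b+g*1.5),430),(200,200,200),1)
cv2.imwrite("pics/g11.png",im3)
E
```

```text
t 8.95 p [628.28 -32.11 178.17] F [-0.98 -0.95 -0.01] w 37.5 q [-0.305 -0.053  2.047  0.309  0.729  0.94 ]
```

View pics/g11.png

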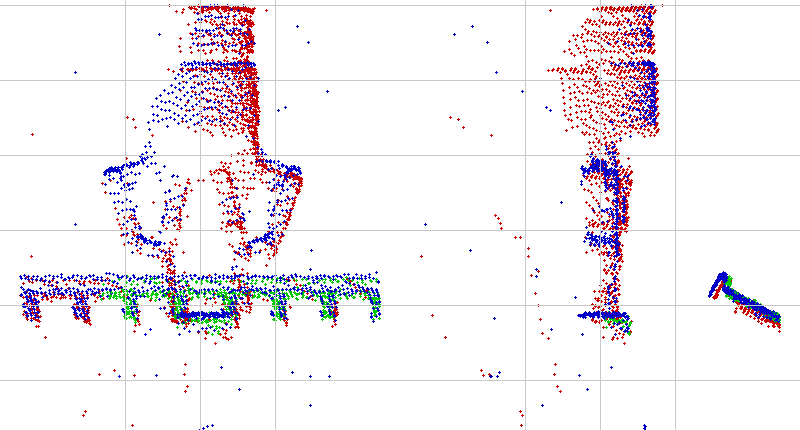

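View pics/scene11.png

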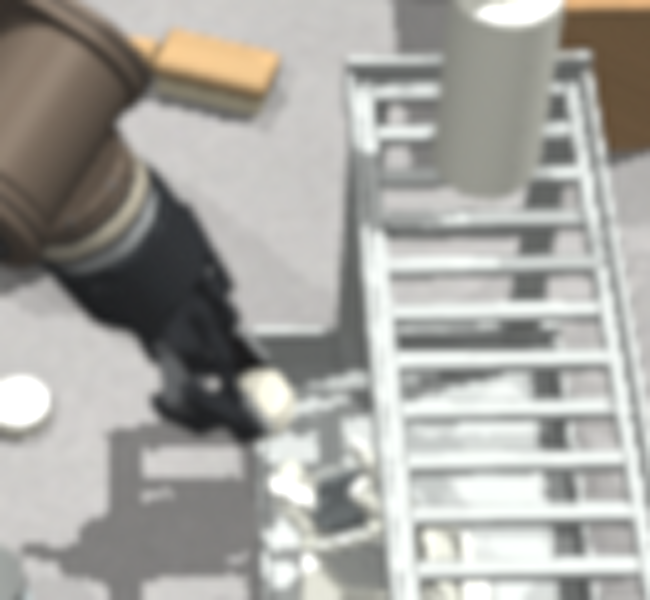

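View pics/top11.png

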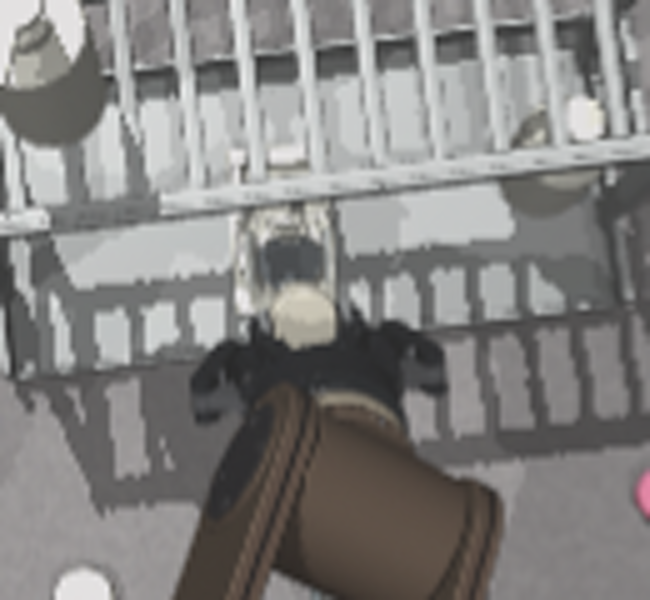

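```bash
python3 - <<'E'
from h import *
from scipy.optimize import least_squares
p,R=cur()
for n in("scene","top"):
    z=np.load(n+"11.npz"); im,d=z["im"],z["d"]; P,u,v=cloud(n,d); L=(P-p)@R; k=im[v,u]
    s=(abs(L[:,0])<26)&(abs(L[:,1])<28)&(L[:,2]>-50)&(L[:,2]<-25)&(k.min(1)>140)&(k[:,0]-k[:,2]>8)
    q=L[s]; f=q[(q[:,2]<-38)]
    A=np.c_[np.ones(len(f)),f[:,:2]]; c,*_=np.linalg.lstsq(A,f[:,2],rcond=None)
    print(n,len(q),"top face",len(f),"plane",c.round(3),"x",q[:,0].min().round(1),q[:,0].max().round(1),"y",q[:,1].min().round(1),q[:,1].max().round(1),"zmed",np.median(f[:,2]).round(1), "ymean face",f[:,1].mean().round(1))
    # front edge circle fit: max x per y bin
    e=[]
    for y in np.arange(-18,19,3):
        t=q[(q[:,1]>=y)&(q[:,1]<y+3)]
        if len(t): e.append(t[t[:,0].argmax()][:2])
    e=np.array(e); r=least_squares(lambda a:np.hypot(e[:,0]-a[0],e[:,1]-a[1])-20,[0,0],loss="soft_l1"); print(" circle",r.x.round(2),r.fun.round(1))
# mouth features
for n in("scene","top"):
    z=np.load(n+"avg.npz"); P,u,v=cloud(n,z["dm"]); L=(P-o_)@magR(.136); k=z["im"][v,u]
    for nm,s in(("low ear",(L[:,2]>3)&(L[:,2]<14)&(L[:,0]<-22)&(L[:,0]>-36)&(abs(L[:,1])<15)),("high ear",(L[:,2]>3)&(L[:,2]<14)&(L[:,0]>22)&(L[:,0]<37)&(abs(L[:,1])<15))):
        q=L[s]; print(n,nm,s.sum(),q.mean(0).round(1),q.min(0).round(1),q.max(0).round(1))
    s=(abs(L[:,0])<13)&(abs(L[:,1]-3)<13)&(L[:,2]<-12)&(L[:,2]>-28); q=L[s]; A=np.c_[np.ones(len(q)),q[:,:2]]; c,*_=np.linalg.lstsq(A,q[:,2],rcond=None); print(n,"follower",s.sum(),c.round(3),np.median(q[:,2]).round(2))
    # dark bore extent in y at x in -5..10
    dk=(k.max(1)<95)&(abs(L[:,0])<25)&(abs(L[:,1])<30)&(L[:,2]<-10)&(L[:,2]>-28); q=L[dk]
    for x in range(-15,16,5):
        t=q[(q[:,0]>=x)&(q[:,0]<x+5)]
        if len(t): print("  x",x,"y",t[:,1].min().round(1),t[:,1].max().round(1),len(t))
E
```

```text
t 9.35 p [629.39 -35.56 181.04] F [ 0.18  0.34 -0.11] w 37.3 q [-0.31  -0.055  2.045  0.308  0.729  0.94 ]
scene 72 top face 16 plane [-40.981   0.127  -0.141] x -4.7 18.9 y -18.3 18.7 zmed -39.2 ymean face 0.1
 circle [-1.52  0.63] [ 1.9 -0.3  1.2 -2.7  0.6 -1.4  0.4 -0.3  0.7 -1.7 -1.6  1.4  1. ]
top 63 top face 57 plane [-4.1526e+01  5.9000e-02  1.0000e-03] x -1.3 17.0 y -15.2 15.7 zmed -41.0 ymean face 1.0
 circle [-3.39 -1.72] [-2.6 -0.7  0.   0.3  0.7  0.4  0.2  0.6 -1.   0.3 -0.2 -1.4]
scene low ear 9 [-24.5   2.7   6. ] [-26.4  -7.7   3.3] [-22.3   8.9   8.6]
scene high ear 8 [30.3 -3.6  5.7] [ 23.8 -14.    3.3] [33.5  7.6  7.6]
scene follower 62 [-21.327  -0.032  -0.034] -21.42
  x -15 y -9.9 -7.5 2
  x -10 y -13.5 13.3 9
  x -5 y -17.1 11.7 11
  x 0 y -16.1 11.9 17
  x 5 y -16.7 -2.7 10
  x 10 y -15.2 -12.9 3
  x 15 y -13.1 -13.1 1
top low ear 16 [-26.2  -0.1   7.1] [-29.6 -13.    3.8] [-22.7   9.4  11.8]
top high ear 7 [27.  -3.2  8.8] [ 22.7 -11.5   5.5] [29.2  6.6 11.3]
top follower 65 [-1.8663e+01 -8.0000e-03 -1.5000e-02] -18.78
  x -15 y -10.1 14.8 10
  x -10 y -13.9 20.7 18
  x -5 y -14.2 23.0 20
  x 0 y -14.8 22.7 21
  x 5 y -15.1 22.3 18
  x 10 y -9.3 15.5 11
  x 15 y -6.5 -6.5 1
```

Call:
carry_out(
  series=[
    [0.0027, 0, 0.008, 0, 0, 0, -1],
    [0, 0, 0.01, 0, 0, 0, -1],
    [0, 0, 0.012, 0, 0, 0, -1],
    [0, 0, 0.012, 0, 0, 0, -1],
    [0, 0, 0.012, 0, 0, 0, -1],
    [0, 0, 0.006, 0, 0, 0, -1],
    [0, 0, 0, 0, 0, 0, -1],
    [0, 0, 0, 0, 0, 0, -1],
    [0, 0, 0, 0, 0, 0, -1],
  ],
)

```text
clock: 10.25
ee_pos: [660.2, -30.7, 130.2]
ee_rot: [[0.874, 0.136, 0.466], [0.12, -0.991, 0.063], [0.47, 0.0, -0.882]]
force: [-0.2, 0.9, -0.6]
width: 37.3
```

```bash
python3 - <<'E'
from h import *
p,R=cur()
out=[]
for n in("scene","top"):
    im,d=avg(n,2,n+"12")
    x0,y0=(325,195) if n=="scene" else (300,145)
    a=cv2.resize(im[y0:y0+55,x0:x0+50],None,fx=8,fy=8,interpolation=cv2.INTER_CUBIC)[:,:,::-1]*1.3
    def ring(zz,r,c,off):
        M=o_+magR(.136)@off
        t=np.linspace(0,2*np.pi,60); P=M+(magR(.136)@np.c_[r*np.cos(t),r*np.sin(t),np.full(60,zz)].T).T
        for q in proj(n,P): cv2.circle(a,tuple(int(w) for w in (q-[x0,y0]+.5)*8),1,c,-1)
    off=np.array([2.7,2.4,-2]) if n=="scene" else np.array([.2,3.5,.8])
    ring(25.5,20,(0,0,255),off); ring(10.5,20,(0,0,255),off); ring(-4,21.3,(0,200,0),off); ring(-19.5,20,(255,0,0),off)
    out.append(np.clip(a,0,255).astype(np.uint8))
cv2.imwrite("pics/c12.png",np.hstack(out))
E
```

```text
t 10.25 p [660.16 -30.71 130.15] F [-0.18  0.85 -0.6 ] w 37.3 q [-0.283  0.076  2.014  0.333  0.625  0.923]
```

View pics/c12.png

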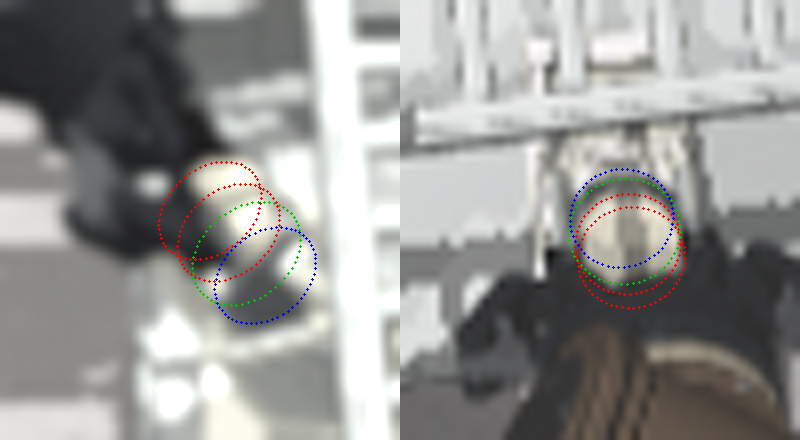

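```bash
cat > fit.py <<'E'
from h import *
from scipy.optimize import least_squares
# fit ring edges by image: maximize edge contrast of projected tablet top disk visible arc? use cloud
def tabfit(tag,p,R,zc=-33.5):
    for n in("scene","top"):
        z=np.load(n+tag+".npz"); im,d=z["im"],z["d"]; P,u,v=cloud(n,d); L=(P-p)@R; k=im[v,u]
        s=(abs(L[:,0])<30)&(abs(L[:,1])<30)&(abs(L[:,2]-zc)<11)&(k.min(1)>120)&(k[:,0]-k[:,2]>5)
        q=L[s]; side=q[abs(q[:,2]-zc)<5.5]; f=q[q[:,2]<zc-5.5]
        off={"scene":np.array([2.7,2.4,-2]),"top":np.array([.2,3.5,.8])}[n]
        pm=magR(.136).T@(p-o_)-off; print(n,"tcp in cam-mag",pm.round(1),"n",len(side),len(f),"face z",np.median(f[:,2]).round(1) if len(f) else None)
        if len(side)>5:
            r=least_squares(lambda a:np.hypot(side[:,0]-a[0],side[:,1]-a[1])-20,[0,0],loss="soft_l1"); print("  side circle",r.x.round(2),"rms",np.std(r.fun).round(2), "-> mag x,y",(pm[0]+r.x[0]).round(2),(pm[1]-r.x[1]).round(2))
        e=[]
        for y in np.arange(-18,19,3):
            t=q[(q[:,1]>=y)&(q[:,1]<y+3)]
            if len(t): e.append(t[t[:,0].argmax()][:2])
        e=np.array(e); r=least_squares(lambda a:np.hypot(e[:,0]-a[0],e[:,1]-a[1])-19.3,[0,0],loss="soft_l1"); print("  edge circle",r.x.round(2),"rms",np.std(r.fun).round(2),"-> mag x,y",(pm[0]+r.x[0]).round(2),(pm[1]-r.x[1]).round(2))
E
python3 - <<'E'
from fit import *
p,R=cur(); tabfit("12",p,R)
tabfit("11",np.array([629.39,-35.56,181.04]),R)
E
```

```text
t 10.45 p [659.98 -30.74 130.09] F [ 0.56  0.41 -0.74] w 37.4 q [-0.283  0.076  2.014  0.333  0.625  0.923]
scene tcp in cam-mag [  1.9   0.5 -11.7] n 46 22 face z -40.1
  side circle [-2.54  5.03] rms 4.21 -> mag x,y -0.65 -4.55
  edge circle [1.78 1.67] rms 2.53 -> mag x,y 3.67 -1.2
top tcp in cam-mag [  4.4  -0.6 -14.5] n 4 55 face z -42.0
  edge circle [-2.09 -1.43] rms 0.98 -> mag x,y 2.3 0.8
scene tcp in cam-mag [-1.5 -0.2 47.9] n 63 10 face z -40.0
  side circle [-5.09  2.82] rms 4.31 -> mag x,y -6.62 -2.98
  edge circle [-0.57  0.56] rms 1.69 -> mag x,y -2.1 -0.72
top tcp in cam-mag [ 1.  -1.3 45.1] n 16 105 face z -41.1
  side circle [-3.21 -1.03] rms 3.76 -> mag x,y -2.24 -0.23
  edge circle [-2.23 -1.32] rms 0.22 -> mag x,y -1.26 0.06
```

Call:
carry_out(
  series=[
    [-0.001, 0, 0.004, 0, 0, 0, -1],
    [0, 0, 0.004, 0, 0, 0, -1],
    [0, 0, 0.003, 0, 0, 0, -1],
    [0, 0, 0, 0, 0, 0, -1],
    [0, 0, 0, 0, 0, 0, -1],
  ],
)

```text
clock: 10.95
ee_pos: [664.0, -30.0, 118.9]
ee_rot: [[0.875, 0.136, 0.465], [0.12, -0.991, 0.064], [0.469, -0.0, -0.883]]
force: [0.5, -0.2, 0.6]
width: 37.3
```

```bash
python3 - <<'E'
from h import *
p,R=cur(); o=manip.get_obs(); print("Fmag",(magR(.136).T@o["force"]).round(2),"T",o["ft_torque"].round(2)); print("cmd? mag p",(magR(.136).T@(p-M0)).round(2))
E
```

```text
t 10.95 p [664.   -29.96 118.93] F [ 0.46 -0.23  0.63] w 37.3 q [-0.28   0.1    2.01   0.34   0.606  0.916]
Fmag [ 0.67 -0.29  0.36] T [-0.06  0.19  0.02]
cmd? mag p [  1.56   0.09 -24.74]
```

Call:
carry_out(
  series=[
    [0, 0, 0.002, 0, 0, 0, -1],
    [0, 0, 0.002, 0, 0, 0, -1],
    [0, 0, 0.001, 0, 0, 0, -1],
    [0, 0, 0, 0, 0, 0, -1],
    [0, 0, 0, 0, 0, 0, -1],
  ],
)

```text
clock: 11.45
ee_pos: [666.4, -29.7, 114.8]
ee_rot: [[0.875, 0.136, 0.465], [0.12, -0.991, 0.064], [0.469, -0.0, -0.883]]
force: [0.1, 0.4, -0.6]
width: 37.1
```

```bash
cat > st.py <<'E'
from h import *
p,R=cur(); o=manip.get_obs(); print("Fmag",(magR(.136).T@o["force"]).round(2),"T",(magR(.136).T@o["ft_torque"]).round(2)); print("mag p",(magR(.136).T@(p-M0)).round(2),"tilt",np.degrees(np.arccos(np.clip(-R[:,2]@magR(.136)[:,2],-1,1))).round(2))
E
python3 st.py; python3 - <<'E'
from h import *
for n,(x0,y0) in(("scene",(335,195)),("top",(300,140))):
    im,d=avg(n,3,n+"13"); cv2.imwrite(f"pics/{n}13.png",np.clip(cv2.resize(im[y0:y0+60,x0:x0+60],None,fx=9,fy=9,interpolation=cv2.INTER_CUBIC)[:,:,::-1]*1.2,0,255).astype(np.uint8))
E
```

```text
t 11.45 p [666.37 -29.71 114.81] F [ 0.11  0.43 -0.63] w 37.1 q [-0.278  0.111  2.007  0.342  0.598  0.914]
Fmag [-0.14  0.41 -0.63] T [0.02 0.28 0.01]
mag p [ 1.73e+00  1.00e-02 -2.95e+01] tilt 0.0
```

View pics/scene13.png

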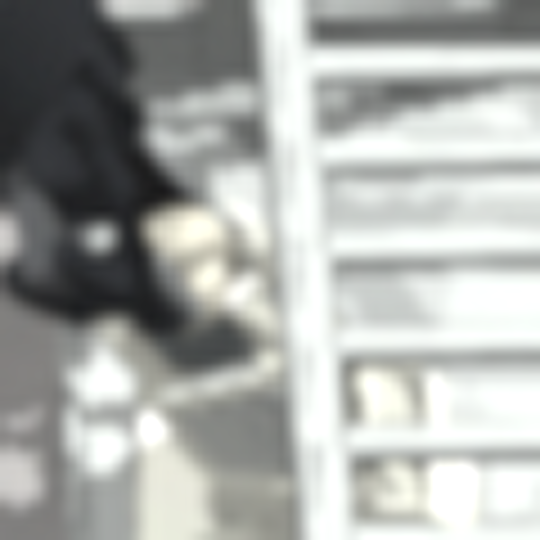

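View pics/top13.png

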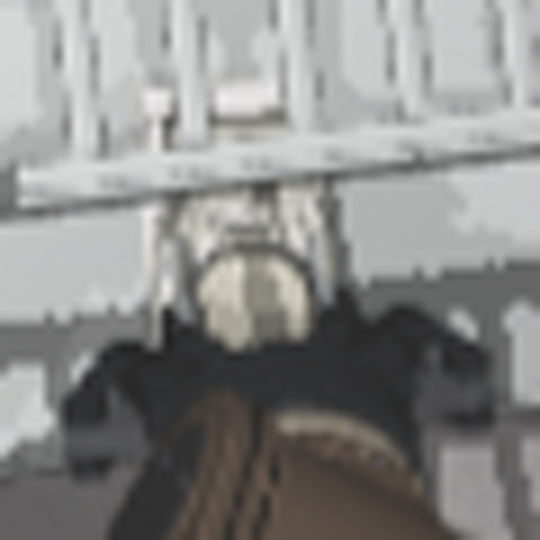

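Call:
carry_out(
  series=[
    [0, 0, 0.002, 0, 0, 0, -1],
    [0, 0, 0.002, 0, 0, 0, -1],
    [0, 0, 0.001, 0, 0, 0, -1],
    [0, 0, 0, 0, 0, 0, -1],
    [0, 0, 0, 0, 0, 0, -1],
  ],
)

```text
clock: 12.25
ee_pos: [668.7, -29.4, 110.2]
ee_rot: [[0.875, 0.136, 0.465], [0.12, -0.991, 0.064], [0.469, -0.0, -0.883]]
force: [-1.2, 0.8, -0.2]
width: 37.6
```

```bash
python3 st.py
```

```text
t 12.25 p [668.7  -29.37 110.24] F [-1.24  0.76 -0.22] w 37.6 q [-0.276  0.122  2.004  0.345  0.59   0.912]
Fmag [-1.09  0.93  0.34] T [-0.    0.31  0.02]
mag p [  1.67   0.04 -34.64] tilt 0.01
```

Call:
carry_out(
  series=[
    [0, 0, 0.001, 0, 0, 0, -1],
    [0, 0, 0.001, 0, 0, 0, -1],
    [0, 0, 0.001, 0, 0, 0, -1],
    [0, 0, 0, 0, 0, 0, -1],
    [0, 0, 0, 0, 0, 0, -1],
  ],
)

```text
clock: 12.75
ee_pos: [670.2, -29.2, 107.7]
ee_rot: [[0.875, 0.135, 0.465], [0.12, -0.991, 0.064], [0.47, 0.0, -0.883]]
force: [-0.5, -0.3, -0.1]
width: 37.7
```

```bash
python3 st.py
```

```text
t 12.75 p [670.17 -29.24 107.7 ] F [-0.5  -0.26 -0.09] w 37.7 q [-0.275  0.129  2.002  0.347  0.585  0.91 ]
Fmag [-0.51 -0.19  0.17] T [-0.01  0.29 -0.04]
mag p [ 1.780e+00 -3.000e-02 -3.757e+01] tilt 0.01
```

```bash
python3 - <<'E'
from h import *
o=[]
for n,(x0,y0) in(("scene",(335,205)),("top",(305,145))):
    im,d=avg(n,3,n+"14"); o.append(np.clip(cv2.resize(im[y0:y0+48,x0:x0+40],None,fx=10,fy=10,interpolation=cv2.INTER_CUBIC)[:,:,::-1]*1.2,0,255).astype(np.uint8))
    p,R=cur(); P,u,v=cloud(n,d); L=(P-p)@R; k=im[v,u]
    s=(abs(L[:,0])<16)&(abs(L[:,1])<15)&(L[:,2]>-55)&(L[:,2]<-20)&(k.min(1)>110); f=L[s]
    print(n,len(f),np.percentile(f[:,2],[5,25,50,75]).round(1))
    g=f[abs(f[:,2]-np.percentile(f[:,2],40))<5]; A=np.c_[np.ones(len(g)),g[:,:2]]; c,*_=np.linalg.lstsq(A,g[:,2],rcond=None); print(c.round(3),len(g))
cv2.imwrite("pics/c14.png",np.hstack(o))
E
```

```text
t 12.9 p [670.13 -29.24 107.71] F [-0.25 -0.6  -0.65] w 37.1 q [-0.275  0.129  2.002  0.347  0.585  0.91 ]
scene 40 [-40.3 -39.3 -38.2 -37.6]
[-3.8127e+01  8.0000e-03  6.8000e-02] 39
t 13.05 p [670.09 -29.26 107.69] F [-0.33  0.3  -0.16] w 37.2 q [-0.275  0.129  2.002  0.347  0.585  0.91 ]
top 56 [-43.6 -42.1 -41.6 -40.8]
[-4.187e+01  4.400e-02 -3.200e-02] 53
```

View pics/c14.png

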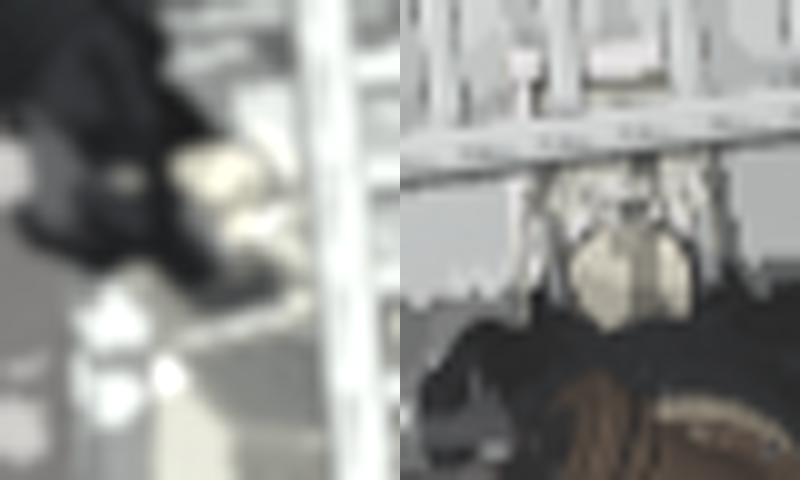

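```bash
python3 - <<'E'
from h import *
o=[]
for n,(x0,y0) in(("scene",(335,205)),("top",(305,145))):
    for tag in ("14","avg"):
        im=np.load(n+tag+".npz")["im"]; a=np.clip(cv2.resize(im[y0:y0+48,x0:x0+40],None,fx=10,fy=10,interpolation=cv2.INTER_CUBIC)[:,:,::-1]*1.2,0,255).astype(np.uint8).copy()
        off=np.array([2.7,2.4,-2]) if n=="scene" else np.array([.2,3.5,.8]); Rm=magR(.136); M=o_+Rm@off
        def pl(P,c,closed=True):
            q=((proj(n,M+(Rm@np.asarray(P,float).T).T)-[x0,y0]+.5)*10).astype(np.int32); cv2.polylines(a,[q],closed,c,1)
        t=np.linspace(0,2*np.pi,40)
        ring=lambda z,r:np.c_[r*np.cos(t),r*np.sin(t),np.full(40,z)]
        if tag=="14": pl(ring(2.5,20),(0,0,255)); pl(ring(-12.5,20),(0,100,255))
        pl(ring(-19.5,20),(255,0,0))
        for s in(-1,1):
            pl([[s*23.5,-6,-1.5],[s*23.5,6,-1.5],[s*14.5,6,-16],[s*14.5,-6,-16]],(0,200,0)); pl([[s*23.5,-6,-1.5],[s*23.5,6,-1.5],[s*29,6,11],[s*29,-6,11]],(0,160,160))
            pl([[-15,s*27,0],[-15,s*27,-24],[15,s*27,-24],[15,s*27,0]],(200,0,200),False)
        o.append(a)
cv2.imwrite("pics/c15.png",cv2.resize(np.vstack([np.hstack(o[:2]),np.hstack(o[2:])]),(500,600)))
E
```

```text
(no output)
```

View pics/c15.png

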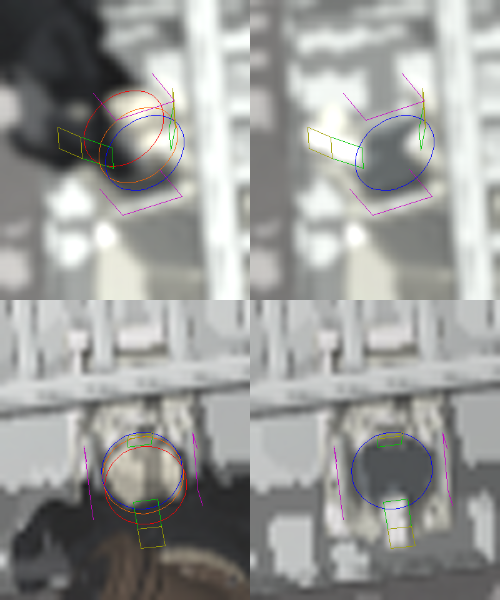

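```bash
python3 - <<'E'
from h import *
Rm=magR(.136)
for n in("scene","top"):
    off=np.array([2.7,2.4,-2]) if n=="scene" else np.array([.2,3.5,.8]); M=o_+Rm@off
    z=np.load(n+"14.npz"); P,u,v=cloud(n,z["d"]); L=(P-M)@Rm; k=z["im"][v,u]
    s=(abs(L[:,0])<30)&(abs(L[:,1])<24)&(L[:,2]>-25)&(L[:,2]<25)&(k.max(1)>70)
    vs=np.unique(v[s])
    for r in vs:
        i=s&(v==r); print(n,r," ".join(f"{uu}:{a[0]:.0f},{a[1]:.0f},{a[2]:.0f}" for uu,a in zip(u[i],L[i])))
E
```

```text
scene 214 354:11,20,25 355:12,24,19
scene 215 355:11,21,18
scene 216 355:9,21,15 356:13,19,15
scene 217 356:9,22,8 357:14,18,11 361:23,19,3
scene 218 356:9,18,8 357:10,20,4 360:19,18,3 361:23,15,5 362:25,16,2
scene 219 354:2,19,6 355:3,20,2 356:7,18,4 357:10,18,3 358:12,18,0 361:25,7,11 362:25,11,4 363:28,12,1
scene 220 352:-7,21,1 353:-2,17,4 354:0,18,2 355:3,16,3 356:7,14,5 357:9,15,1 358:12,14,2 359:15,12,2 360:18,12,1 361:25,3,11 362:25,7,4 363:27,9,-0 364:27,14,-7
scene 221 353:-3,16,2 354:-0,15,2 355:3,13,2 356:6,11,3 357:10,10,4 358:12,10,2 359:16,8,3 360:19,6,4 361:24,1,9 362:26,2,6 363:26,7,-2 364:28,8,-4 365:27,15,-14
scene 222 347:-21,17,5 348:-19,17,4 354:0,10,4 355:3,10,2 356:6,8,3 357:8,8,1 358:13,5,4 359:15,6,2 360:19,3,3 361:25,-5,12 362:26,-1,6 363:25,4,-2 364:28,5,-4 365:26,12,-15
scene 223 354:-1,8,2 355:3,6,3 356:5,6,2 357:8,4,2 358:12,2,4 359:15,2,2 360:18,1,2 361:21,-0,2 362:26,-6,8 363:26,-0,-1 364:24,8,-13 365:26,9,-16
scene 224 355:2,3,2 356:5,3,1 357:8,0,2 358:11,-0,2 359:13,2,-2 360:18,-5,4 361:20,-4,2 362:24,-6,3 363:25,-3,-2 364:24,3,-11 365:25,7,-17
scen
[... 3419 characters left out ...]
28:7,-1,4 329:7,-4,4 330:7,-7,5 331:6,-10,3 332:5,-13,2 333:5,-16,3 335:12,-21,24 336:12,-24,24
top 173 320:12,23,17 321:12,21,18 322:6,17,2 323:6,14,2 324:5,11,2 325:5,8,3 326:5,5,3 327:4,2,3 328:4,-1,2 329:3,-4,3 330:2,-7,1 331:4,-10,5 332:3,-13,4 333:2,-16,2
top 174 322:3,17,2 323:2,14,1 324:2,11,3 325:1,8,2 326:1,5,1 327:2,2,5 328:1,-1,3 329:0,-4,2 330:-1,-7,1 331:-1,-10,3 332:-0,-13,4 333:-1,-16,2
top 175 323:-1,15,1 324:-1,12,2 325:-1,9,3 326:-1,6,4 327:-2,3,3 328:-3,-0,2 329:-2,-3,4 330:-3,-6,2 331:-4,-9,3 332:-4,-12,3 333:-4,-15,5
top 176 323:-4,15,2 324:-4,12,3 325:-4,9,4 326:-5,6,3 327:-6,3,2 328:-6,-0,1 329:-7,-3,2 332:-7,-12,3 333:-8,-15,1
top 177 325:-8,9,2 326:-7,6,5 327:-8,3,4
```

Call:
carry_out(
  series=[
    [0, 0, 0, 0, 0, 0, 0.3],
    [0, 0, 0, 0, 0, 0, 0.6],
    [0, 0, 0, 0, 0, 0, 1],
    [0, 0, 0, 0, 0, 0, 1],
    [0, 0, 0, 0, 0, 0, 1],
    [0, 0, -0.01, 0, 0, 0, 1],
    [0, 0, -0.015, 0, 0, 0, 1],
    [0, 0, -0.015, 0, 0, 0, 1],
    [0, 0, -0.015, 0, 0, 0, 1],
    [0, 0, 0, 0, 0, 0, 0],
    [0, 0, 0, 0, 0, 0, -1],
    [0, 0, 0, 0, 0, 0, -1],
  ],
)

```text
clock: 14.25
ee_pos: [644.2, -32.6, 155.6]
ee_rot: [[0.875, 0.136, 0.464], [0.12, -0.991, 0.064], [0.469, -0.0, -0.883]]
force: [0.1, -0.2, -0.6]
width: 44.0
```

Call:
carry_out(
  series=[
    [0, 0, 0, 0, 0, 0, -1],
    [0, 0, 0, 0, 0, 0, -1],
    [0, 0, 0, 0, 0, 0, -1],
    [0, 0, 0, 0, 0, 0, -1],
  ],
)

```text
clock: 14.65
ee_pos: [644.5, -32.6, 156.0]
ee_rot: [[0.875, 0.136, 0.465], [0.12, -0.991, 0.064], [0.469, -0.0, -0.883]]
force: [0.4, -0.8, 0.3]
width: -0.0
```

```bash
python3 st.py; cat > look.py <<'E'
from h import *
import sys
tag=sys.argv[1]; Rm=magR(.136); o=[]
for n,(x0,y0) in(("scene",(335,205)),("top",(305,145))):
    im,d=avg(n,4,n+tag); o.append(np.clip(cv2.resize(im[y0:y0+48,x0:x0+40],None,fx=10,fy=10,interpolation=cv2.INTER_CUBIC)[:,:,::-1]*1.2,0,255).astype(np.uint8))
    off=np.array([2.7,2.4,-2]) if n=="scene" else np.array([.2,3.5,.8]); M=o_+Rm@off
    P,u,v=cloud(n,d); L=(P-M)@Rm; k=im[v,u]
    s=(np.hypot(L[:,0],L[:,1])<(15))&(L[:,2]>-30)&(L[:,2]<20)&(k.min(1)>100); f=L[s]
    if len(f)>5:
        for it in range(3):
            A=np.c_[np.ones(len(f)),f[:,:2]]; c,*_=np.linalg.lstsq(A,f[:,2],rcond=None); r=f[:,2]-A@c; f=f[abs(r)<max(2.0,2*r.std())]
        print(n,"white face: z0,slopex,slopey",c.round(3),len(f),r.std().round(2))
        h=(np.hypot(L[:,0],L[:,1])<26)&(k.min(1)>100)&(abs(L[:,2]-c[0]-L[:,:2]@c[1:])<2.5); q=L[h]; print("   extent x",q[:,0].min().round(1),q[:,0].max().round(1),"y",q[:,1].min().round(1),q[:,1].max().round(1))
    for nm,g in(("low",-1),("high",1)):
        h=(g*L[:,0]>20)&(g*L[:,0]<36)&(abs(L[:,1])<6)&(L[:,2]>5)&(L[:,2]<15); q=L[h]
        if len(q): print("   ear",nm,len(q),q[:,[0,2]].mean(0).round(1), "outermost", (g*q[:,0]).max().round(1))
cv2.imwrite(f"pics/look{tag}.png",np.hstack(o))
E
python3 look.py 16
```

```text
t 14.65 p [644.46 -32.65 155.97] F [ 0.42 -0.79  0.31] w -0.0 q [-0.296  0.009  2.031  0.319  0.678  0.933]
Fmag [ 0.42 -0.84  0.13] T [ 0.08  0.23 -0.02]
mag p [ 1.54  0.08 17.23] tilt 0.03
scene white face: z0,slopex,slopey [ 3.324  0.019 -0.018] 62 0.92
   extent x -25.3 24.4 y -18.8 21.2
   ear low 5 [-24.9   9.3] outermost 25.7
   ear high 4 [28.1 11.2] outermost 28.4
top white face: z0,slopex,slopey [3.529 0.016 0.008] 56 0.87
   extent x -19.2 18.5 y -17.5 18.5
   ear high 2 [26.2 10.9] outermost 26.3
```

View pics/look16.png

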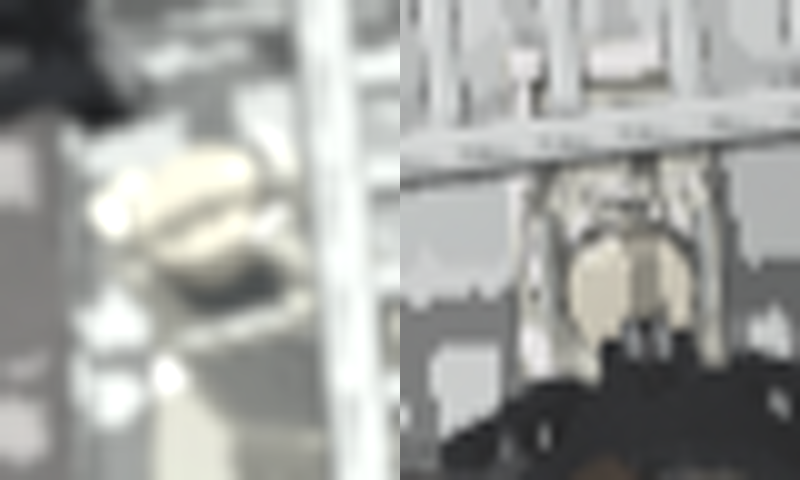

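```bash
python3 - <<'E'
from h import *
p,R=cur()
for n in("scene","top"):
    z=np.load(n+"16.npz"); P,u,v=cloud(n,z["d"]); L=(P-p)@R; k=z["im"][v,u]
    s=(abs(L[:,0])<16)&(abs(L[:,1])<20)&(k.max(1)<90)&(L[:,2]<-10)&(L[:,2]>-80)
    q=L[s]; print(n,len(q)); 
    for a in range(-80,-10,5):
        t=q[(q[:,2]>=a)&(q[:,2]<a+5)]
        if len(t): print(a,len(t),t[:,0].min().round(),t[:,0].max().round(),t[:,1].min().round(),t[:,1].max().round())
E
```

```text
t 15.05 p [644.55 -32.72 156.37] F [-0.15 -0.19 -0.03] w 0.0 q [-0.296  0.008  2.031  0.319  0.678  0.933]
scene 35
-80 6 10.0 15.0 -9.0 13.0
-70 2 7.0 8.0 5.0 12.0
-65 2 7.0 8.0 8.0 13.0
-60 6 -5.0 8.0 8.0 14.0
-55 7 -5.0 8.0 7.0 13.0
-50 8 -5.0 8.0 7.0 13.0
-45 4 -3.0 8.0 7.0 13.0
top 31
-80 6 4.0 11.0 -18.0 11.0
-75 4 2.0 9.0 -1.0 6.0
-70 2 9.0 9.0 -3.0 0.0
-65 3 5.0 9.0 -14.0 1.0
-60 2 5.0 9.0 -8.0 -7.0
-55 7 5.0 9.0 -13.0 13.0
-50 5 5.0 9.0 -13.0 11.0
-45 2 9.0 9.0 -3.0 -1.0
```

Call:
carry_out(
  series=[
    [-0.0015, 0, 0.006, 0, 0, 0, -1],
    [0, 0, 0.01, 0, 0, 0, -1],
    [0, 0, 0.01, 0, 0, 0, -1],
    [0, 0, 0.008, 0, 0, 0, -1],
    [0, 0, 0.006, 0, 0, 0, -1],
    [0, 0, 0.004, 0, 0, 0, -1],
    [0, 0, 0, 0, 0, 0, -1],
    [0, 0, 0, 0, 0, 0, -1],
  ],
)

```text
clock: 15.85
ee_pos: [663.8, -30.1, 116.9]
ee_rot: [[0.875, 0.136, 0.465], [0.12, -0.991, 0.064], [0.47, 0.0, -0.883]]
force: [0.3, -0.1, 0.5]
width: 0.0
```

```bash
python3 st.py
```

```text
t 15.85 p [663.82 -30.11 116.91] F [ 0.29 -0.13  0.49] w 0.0 q [-0.28   0.103  2.012  0.342  0.601  0.913]
Fmag [ 0.47 -0.16  0.31] T [0.01 0.23 0.  ]
mag p [  0.44  -0.03 -26.43] tilt 0.01
```

Now step down to find contact.

Call:
carry_out(
  series=[
    [0, 0, 0.003, 0, 0, 0, -1],
    [0, 0, 0.003, 0, 0, 0, -1],
    [0, 0, 0.003, 0, 0, 0, -1],
    [0, 0, 0, 0, 0, 0, -1],
    [0, 0, 0, 0, 0, 0, -1],
  ],
)

```text
clock: 16.35
ee_pos: [667.8, -29.5, 108.7]
ee_rot: [[0.875, 0.136, 0.465], [0.12, -0.991, 0.064], [0.469, -0.0, -0.883]]
force: [-0.2, -0.1, -0.1]
width: -0.2
```

```bash
python3 st.py
```

```text
t 16.35 p [667.78 -29.5  108.65] F [-0.19 -0.15 -0.07] w -0.2 q [-0.277  0.123  2.007  0.347  0.587  0.909]
Fmag [-0.22 -0.12  0.03] T [-0.07  0.2   0.02]
mag p [  0.1    0.04 -35.6 ] tilt 0.02
```

Call:
carry_out(
  series=[
    [0, 0, 0.003, 0, 0, 0, -1],
    [0, 0, 0.003, 0, 0, 0, -1],
    [0, 0, 0, 0, 0, 0, -1],
    [0, 0, 0, 0, 0, 0, -1],
  ],
)

```text
clock: 16.75
ee_pos: [671.4, -29.5, 104.3]
ee_rot: [[0.874, 0.135, 0.467], [0.12, -0.991, 0.063], [0.471, 0.001, -0.882]]
force: [-0.6, -0.4, 3.8]
width: -0.0
```

```bash
python3 st.py
```

```text
t 16.75 p [671.41 -29.5  104.35] F [-0.56 -0.36  3.77] w -0.0 q [-0.275  0.136  2.002  0.351  0.576  0.906]
Fmag [ 1.24 -0.28  3.61] T [-0.13 -0.06  0.06]
mag p [  1.26  -0.45 -41.09] tilt 0.12
```

Call:
carry_out(
  series=[
    [0, 0, 0.004, 0, 0, 0, -1],
    [0, 0, 0.004, 0, 0, 0, -1],
    [0, 0, 0.004, 0, 0, 0, -1],
    [0, 0, 0.004, 0, 0, 0, -1],
    [0, 0, 0.002, 0, 0, 0, -1],
    [0, 0, 0, 0, 0, 0, -1],
    [0, 0, 0, 0, 0, 0, -1],
  ],
)

```text
clock: 17.45
ee_pos: [679.3, -28.2, 87.7]
ee_rot: [[0.875, 0.135, 0.466], [0.12, -0.991, 0.063], [0.47, 0.0, -0.883]]
force: [-1.0, -1.9, 4.9]
width: 0.2
```

```bash
python3 st.py; python3 look.py 17
```

```text
t 17.45 p [679.35 -28.21  87.72] F [-0.99 -1.95  4.94] w 0.2 q [-0.269  0.177  1.99   0.362  0.549  0.897]
Fmag [ 1.22 -1.8   4.94] T [-0.32  0.05  0.04]
mag p [  0.55  -0.26 -59.54] tilt 0.04
scene white face: z0,slopex,slopey [-11.022   0.187   1.218] 25 5.37
   extent x -16.9 15.4 y -25.7 7.7
   ear high 4 [30.4  9.2] outermost 30.7
   ear high 4 [28.4  9.4] outermost 28.8
```

View pics/look17.png

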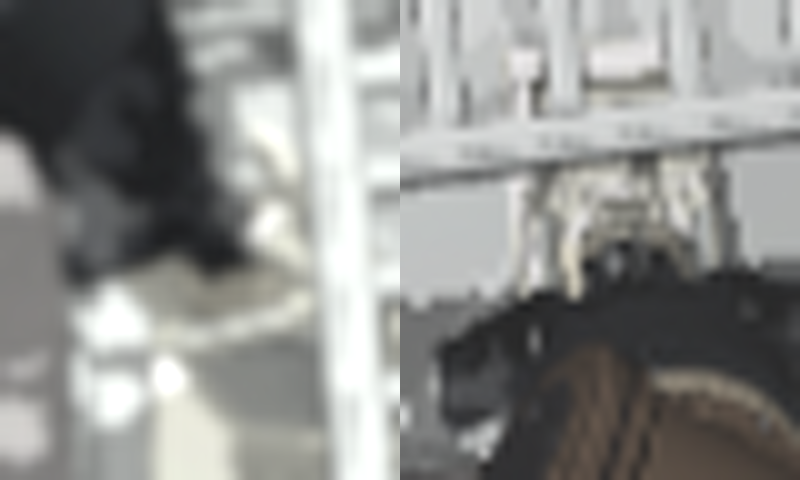

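Call:
carry_out(
  series=[
    [0, 0, 0.002, 0, 0, 0, -1],
    [0, 0, 0.002, 0, 0, 0, -1],
    [0, 0, 0.002, 0, 0, 0, -1],
    [0, 0, 0, 0, 0, 0, -1],
    [0, 0, 0, 0, 0, 0, -1],
  ],
)

```text
clock: 18.35
ee_pos: [682.1, -28.0, 82.5]
ee_rot: [[0.875, 0.135, 0.466], [0.12, -0.991, 0.063], [0.47, 0.001, -0.883]]
force: [-1.9, -3.3, 6.4]
width: -0.3
```

```bash
python3 st.py; python3 look.py 18
```

```text
t 18.35 p [682.06 -27.95  82.45] F [-1.9  -3.33  6.44] w -0.3 q [-0.267  0.19   1.986  0.366  0.539  0.894]
Fmag [ 0.96 -3.04  6.79] T [-0.36  0.13 -0.  ]
mag p [  0.48  -0.37 -65.48] tilt 0.04
scene white face: z0,slopex,slopey [-14.618   0.676   1.297] 16 6.67
   extent x -17.8 16.1 y -25.3 11.0
   ear high 4 [30.8 10.4] outermost 31.2
   ear high 4 [28.6  9.8] outermost 29.4
```

Call:
carry_out(
  series=[
    [0, 0, -0.005, 0, 0, 0, -1],
    [0, 0, -0.01, 0, 0, 0, -1],
    [0, 0, -0.015, 0, 0, 0, -1],
    [0, 0, -0.02, 0, 0, 0, -1],
    [0, 0, -0.025, 0, 0, 0, -1],
    [0, 0, -0.025, 0, 0, 0, -1],
    [0, 0, -0.01, 0, 0, 0, 1],
    [0, 0, 0, 0, 0, 0, 1],
  ],
)

```text
clock: 19.55
ee_pos: [630.3, -34.4, 180.2]
ee_rot: [[0.874, 0.136, 0.466], [0.12, -0.991, 0.064], [0.47, 0.0, -0.883]]
force: [-0.6, -0.8, 0.2]
width: 28.4
```

```bash
python3 st.py; python3 look.py 19
```

```text
t 19.55 p [630.3  -34.41 180.2 ] F [-0.58 -0.81  0.16] w 28.4 q [-0.308 -0.053  2.044  0.309  0.726  0.939]
Fmag [-0.53 -0.72  0.46] T [-0.05  0.19  0.  ]
mag p [ 0.31  0.25 45.32] tilt 0.04
scene white face: z0,slopex,slopey [-1.736e+01  2.000e-03 -1.300e-02] 58 0.83
   extent x -18.6 24.2 y -17.5 21.0
   ear low 6 [-27.4   8. ] outermost 29.0
   ear high 5 [30.1  8.8] outermost 31.0
top white face: z0,slopex,slopey [-17.404   0.036  -0.036] 64 0.85
   extent x -21.9 15.3 y -16.2 19.6
   ear low 8 [-28.    8.6] outermost 29.8
   ear high 4 [28.6 10. ] outermost 29.0
```

View pics/look19.png

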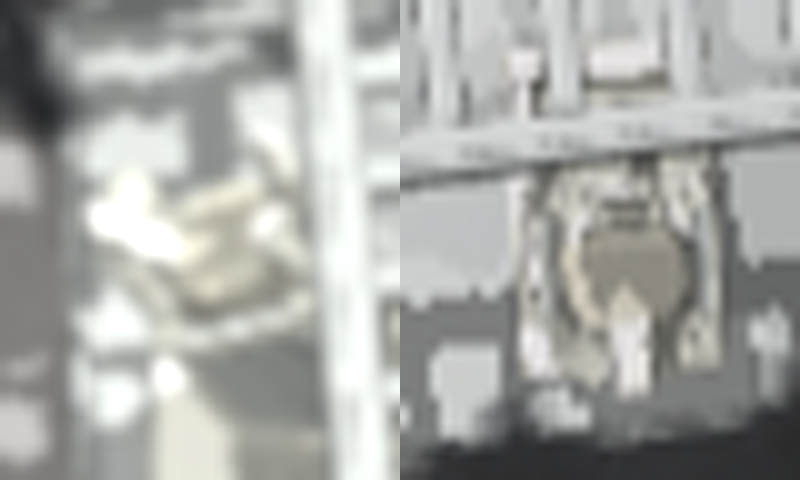

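```bash
python3 - <<'E'
from h import *
p,R=cur()
p,R=plan(p,R,[446,101.5,60],Rdown(),12,1)
# expected tablet height: proj check
print(proj("scene",[[446,101.5,15]]),proj("top",[[446,101.5,15]]))
E
```

```text
t 19.95 p [630.4  -34.44 178.3 ] F [-0.36 -0.8   0.53] w 84.8 q [-0.308 -0.049  2.044  0.309  0.725  0.939]
12 rows; end [446.  101.5  60. ] err [ 0.   -0.03  0.05]
[[-0.0167,-0.0133,0.0023,-0.0001,-0.0406,0,1],[-0.0166,-0.0133,0.003,0,-0.0406,0,1],[-0.0165,-0.0133,0.0037,-0.0001,-0.0406,0,1],[-0.0163,-0.0133,0.0043,-0.0001,-0.0405,0,1],[-0.0161,-0.0133,0.005,-0.0001,-0.0406,0,1],[-0.0159,-0.0133,0.0056,0,-0.0406,-0.0001,1],[-0.0157,-0.0133,0.0063,-0.0001,-0.0406,0,1],[-0.0154,-0.0133,0.0069,-0.0001,-0.0406,0,1],[-0.0151,-0.0133,0.0075,0,-0.0406,0,1],[-0.0148,-0.0133,0.0081,-0.0001,-0.0406,0,1],[-0.0144,-0.0133,0.0088,-0.0001,-0.0405,0,1],[-0.0141,-0.0133,0.0092,0,-0.0406,0,1]]
[[292.3497635  209.30827031]] [[286.38803112 239.25869579]]
```

Call:
carry_out(
  series=[
    [-0.0167, -0.0133, 0.0023, 0, -0.0406, 0, 1],
    [-0.0166, -0.0133, 0.003, 0, -0.0406, 0, 1],
    [-0.0165, -0.0133, 0.0037, 0, -0.0406, 0, 1],
    [-0.0163, -0.0133, 0.0043, 0, -0.0405, 0, 1],
    [-0.0161, -0.0133, 0.005, 0, -0.0406, 0, 1],
    [-0.0159, -0.0133, 0.0056, 0, -0.0406, 0, 1],
    [-0.0157, -0.0133, 0.0063, 0, -0.0406, 0, 1],
    [-0.0154, -0.0133, 0.0069, 0, -0.0406, 0, 1],
    [-0.0151, -0.0133, 0.0075, 0, -0.0406, 0, 1],
    [-0.0148, -0.0133, 0.0081, 0, -0.0406, 0, 1],
    [-0.0144, -0.0133, 0.0088, 0, -0.0405, 0, 1],
    [-0.0141, -0.0133, 0.0092, 0, -0.0406, 0, 1],
  ],
)

```text
clock: 21.15
ee_pos: [445.9, 101.8, 60.4]
ee_rot: [[0.991, 0.136, -0.0], [0.136, -0.991, -0.0], [-0.0, 0.0, -1.0]]
force: [-0.2, -0.7, 0.3]
width: 85.6
```

Call:
carry_out(
  series=[
    [0, 0, 0.01, 0, 0, 0, 1],
    [0, 0, 0.02, 0, 0, 0, 1],
    [0, 0, 0, 0, 0, 0, 1],
    [0, 0, 0, 0, 0, 0, 1],
  ],
)

```text
clock: 21.55
ee_pos: [446.6, 100.9, 30.6]
ee_rot: [[0.991, 0.135, 0.001], [0.135, -0.991, 0.0], [0.001, -0.0, -1.0]]
force: [0.6, 1.0, 0.4]
width: 85.8
```

```bash
python3 - <<'E'
from h import *
p,R=cur(); print(R.round(4).tolist())
im,d=avg("scene",2,"scene20"); im2,d2=avg("top",2,"top20")
a=cv2.resize(im[140:240,240:340,::-1],None,fx=4,fy=4,interpolation=cv2.INTER_CUBIC); b=cv2.resize(im2[180:280,240:340,::-1],None,fx=4,fy=4,interpolation=cv2.INTER_CUBIC)
cv2.imwrite("pics/c20.png",np.clip(np.hstack([a,b])*1.3,0,255).astype(np.uint8))
E
```

```text
t 21.55 p [446.61 100.91  30.63] F [0.59 0.95 0.38] w 85.8 q [-0.     0.019  2.217  0.     0.905  1.435]
[[0.9908, 0.1352, 0.0011], [0.1352, -0.9908, 0.0002], [0.0012, -0.0001, -1.0]]
```

View pics/c20.png

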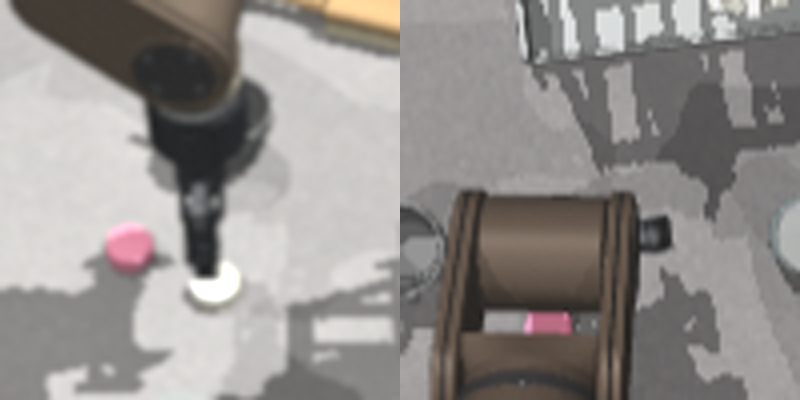

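Call:
carry_out(
  series=[
    [0, 0, 0.01, 0, 0, 0, 1],
    [0, 0, 0.015, 0, 0, 0, 1],
    [0, 0, 0.015, 0, 0, 0, 1],
    [0, 0, 0.012, 0, 0, 0, 1],
    [0, 0, 0.008, 0, 0, 0, 1],
    [0, 0, 0.005, 0, 0, 0, 1],
    [0, 0, 0, 0, 0, 0, 1],
    [0, 0, 0, 0, 0, 0, 1],
  ],
)

```text
clock: 22.55
ee_pos: [447.0, 101.3, -33.9]
ee_rot: [[0.991, 0.136, 0.002], [0.136, -0.991, 0.0], [0.002, 0.0, -1.0]]
force: [-0.6, -0.3, -0.3]
width: 85.6
```

Call:
carry_out(
  series=[
    [0, 0, 0, 0, 0, 0, -1],
    [0, 0, 0, 0, 0, 0, -1],
    [0, 0, 0, 0, 0, 0, -1],
    [0, 0, 0, 0, 0, 0, -1],
    [0, 0, 0, 0, 0, 0, -1],
    [0, 0, 0, 0, 0, 0, -1],
    [0, 0, 0, 0, 0, 0, -1],
    [0, 0, 0, 0, 0, 0, -1],
  ],
  force=40,
)

```text
clock: 23.35
ee_pos: [447.3, 101.3, -33.5]
ee_rot: [[0.991, 0.136, 0.003], [0.136, -0.991, 0.0], [0.003, 0.0, -1.0]]
force: [-1.7, 0.0, 6.0]
width: 38.4
```

Call:
carry_out(
  series=[
    [0, 0, -0.01, 0, 0, 0, -1],
    [0, 0, -0.025, 0, 0, 0, -1],
    [0, 0, -0.035, 0, 0, 0, -1],
    [0, 0, -0.035, 0, 0, 0, -1],
    [0, 0, -0.035, 0, 0, 0, -1],
    [0, 0, -0.015, 0, 0, 0, -1],
    [0, 0, 0, 0, 0, 0, -1],
    [0, 0, 0, 0, 0, 0, -1],
  ],
)

```text
clock: 24.15
ee_pos: [445.7, 101.3, 120.3]
ee_rot: [[0.991, 0.136, 0.001], [0.136, -0.991, 0.0], [0.001, -0.0, -1.0]]
force: [1.1, 0.3, -1.4]
width: 38.2
```

```bash
python3 - <<'E'
from h import *
p,R=cur()
pt=M0+magR(.136)@np.array([.5,0,39.]); print(pt)
plan(p,R,pt,Rtube(),11,-1)
im,d=viewer.camera("scene"); cv2.imwrite("pics/c21.png",np.clip(cv2.resize(im[120:240,220:360,::-1],None,fx=4,fy=4)*1.3,0,255).astype(np.uint8))
E
```

```text
t 24.15 p [445.7  101.26 120.29] F [ 1.14  0.26 -1.43] w 38.2 q [ 1.000e-03 -1.280e-01  2.165e+00  0.000e+00  1.103e+00  1.435e+00]
[633.43426434 -34.23582166 174.70888878]
11 rows; end [633.5 -34.2 174.7] err [ 0.02 -0.    0.  ]
[[0.0152,0.0145,-0.0049,0,0.0443,0,-1],[0.0155,0.0145,-0.0043,0,0.0444,0,-1],[0.0156,0.0146,-0.0035,0,0.0443,0,-1],[0.0158,0.0145,-0.0029,0,0.0444,0,-1],[0.0159,0.0145,-0.0022,0,0.0443,0,-1],[0.0159,0.0145,-0.0014,0,0.0443,0,-1],[0.016,0.0145,-0.0008,0,0.0444,0,-1],[0.016,0.0145,0,-0.0001,0.0443,0,-1],[0.016,0.0146,0.0006,0,0.0443,0,-1],[0.016,0.0145,0.0014,0,0.0444,0,-1],[0.0159,0.0145,0.0021,0,0.0443,0,-1]]
```

View pics/c21.png

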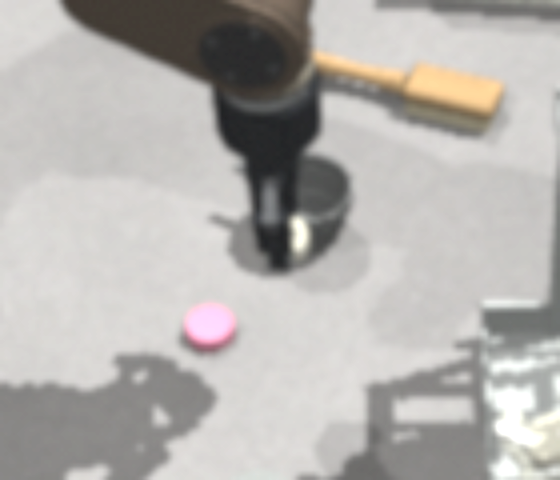

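The tablet is lifted: it shows at about (300,235) in the crop, the cup stands undisturbed and the pink one is still on the counter at (210,325).

Call:
carry_out(
  series=[
    [0.0152, 0.0145, -0.0049, 0, 0.0443, 0, -1],
    [0.0155, 0.0145, -0.0043, 0, 0.0444, 0, -1],
    [0.0156, 0.0146, -0.0035, 0, 0.0443, 0, -1],
    [0.0158, 0.0145, -0.0029, 0, 0.0444, 0, -1],
    [0.0159, 0.0145, -0.0022, 0, 0.0443, 0, -1],
    [0.0159, 0.0145, -0.0014, 0, 0.0443, 0, -1],
    [0.016, 0.0145, -0.0008, 0, 0.0444, 0, -1],
    [0.016, 0.0145, 0, 0, 0.0443, 0, -1],
    [0.016, 0.0146, 0.0006, 0, 0.0443, 0, -1],
    [0.016, 0.0145, 0.0014, 0, 0.0444, 0, -1],
    [0.0159, 0.0145, 0.0021, 0, 0.0443, 0, -1],
    [0, 0, 0, 0, 0, 0, -1],
  ],
)

```text
clock: 25.4
ee_pos: [633.5, -35.4, 172.9]
ee_rot: [[0.876, 0.133, 0.463], [0.117, -0.991, 0.064], [0.467, -0.001, -0.884]]
force: [0.3, 0.3, -0.9]
width: 38.2
```

Call:
carry_out(
  series=[
    [0, 0, 0, 0, 0, 0, -1],
    [0, 0, 0, 0, 0, 0, -1],
  ],
)

```text
clock: 25.6
ee_pos: [632.9, -33.4, 173.9]
ee_rot: [[0.876, 0.136, 0.463], [0.12, -0.991, 0.065], [0.467, -0.001, -0.884]]
force: [1.1, 0.0, -0.2]
width: 38.6
```

```bash
python3 st.py; cat > tab.py <<'E'
from h import *
from scipy.optimize import least_squares
import sys
tag=sys.argv[1]; zc=float(sys.argv[2]); Rm=magR(.136); o=[]
p,R=cur()
for n,(x0,y0) in(("scene",(325,185)),("top",(305,145))):
    im,d=avg(n,4,n+tag); o.append(np.clip(cv2.resize(im[y0:y0+58,x0:x0+40],None,fx=10,fy=10,interpolation=cv2.INTER_CUBIC)[:,:,::-1]*1.2,0,255).astype(np.uint8))
    off=np.array([2.7,2.4,-2]) if n=="scene" else np.array([.2,3.5,.8]); M=o_+Rm@off
    P,u,v=cloud(n,d); L=(P-M)@Rm; k=im[v,u]
    s=(np.hypot(L[:,0],L[:,1])<16)&(abs(L[:,2]-zc-7.5)<8)&(k.min(1)>100); f=L[s]
    for it in range(4):
        A=np.c_[np.ones(len(f)),f[:,:2]]; c,*_=np.linalg.lstsq(A,f[:,2],rcond=None); r=f[:,2]-A@c; f=f[abs(r)<max(1.5,2*r.std())]
    h=(np.hypot(L[:,0],L[:,1])<28)&(k.min(1)>100)&(abs(L[:,2]-c[0]-L[:,:2]@c[1:])<2.5); q=L[h]
    e=np.array([q[(q[:,1]>=y)&(q[:,1]<y+3)][:,:2][q[(q[:,1]>=y)&(q[:,1]<y+3)][:,0].argmax()] for y in np.arange(-15,15,3) if ((q[:,1]>=y)&(q[:,1]<y+3)).any()])
    g=least_squares(lambda a:np.hypot(e[:,0]-a[0],e[:,1]-a[1])-19.3,[0,0],loss="soft_l1")
    print(n,"face z,slopes",c.round(3),len(f),r.std().round(2),"ext x",q[:,0].min().round(1),q[:,0].max().round(1),"y",q[:,1].min().round(1),q[:,1].max().round(1),"circle",g.x.round(2),np.std(g.fun).round(2))
cv2.imwrite(f"pics/tab{tag}.png",np.hstack(o))
E
python3 tab.py 22 80
```

```text
t 25.6 p [632.95 -33.43 173.85] F [ 1.1   0.04 -0.25] w 38.6 q [-0.304 -0.038  2.041  0.31   0.717  0.939]
Fmag [ 0.85 -0.11 -0.73] T [ 0.05  0.28 -0.05]
mag p [-0.23  0.86 38.42] tilt 0.16
t 25.6 p [632.95 -33.43 173.85] F [ 1.1   0.04 -0.25] w 38.6 q [-0.304 -0.038  2.041  0.31   0.717  0.939]
scene face z,slopes [ 8.753e+01 -4.300e-02 -1.050e-01] 29 0.75 ext x -4.9 20.5 y -23.9 23.5 circle [0.03 0.63] 1.18
top face z,slopes [ 8.7943e+01  2.4000e-02 -1.6000e-02] 73 0.82 ext x -8.9 21.3 y -17.1 25.2 circle [0.76 0.61] 1.06
```

View pics/tab22.png

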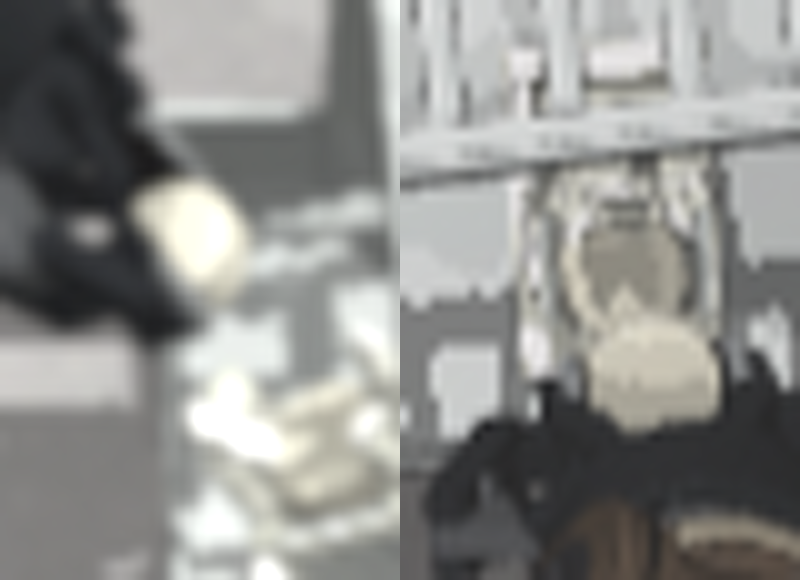

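Call:
carry_out(
  series=[
    [0, 0.0003, 0.008, 0, 0, 0, -1],
    [0, 0, 0.012, 0, 0, 0, -1],
    [0, 0, 0.015, 0, 0, 0, -1],
    [0, 0, 0.015, 0, 0, 0, -1],
    [0, 0, 0.012, 0, 0, 0, -1],
    [0, 0, 0.006, 0, 0, 0, -1],
    [0, 0, 0.002, 0, 0, 0, -1],
    [0, 0, 0, 0, 0, 0, -1],
    [0, 0, 0, 0, 0, 0, -1],
  ],
)

```text
clock: 26.9
ee_pos: [667.0, -30.2, 114.3]
ee_rot: [[0.874, 0.136, 0.467], [0.12, -0.991, 0.063], [0.471, 0.0, -0.882]]
force: [-0.3, 1.0, -1.0]
width: 38.3
```

```bash
python3 st.py;python3 tab.py 23 10
```

```text
t 26.9 p [667.03 -30.21 114.34] F [-0.33  1.04 -1.  ] w 38.3 q [-0.279  0.113  2.007  0.345  0.595  0.911]
Fmag [-0.63  1.07 -0.8 ] T [-0.    0.18 -0.06]
mag p [  2.03  -0.57 -30.19] tilt 0.1
t 26.9 p [667.03 -30.21 114.34] F [-0.33  1.04 -1.  ] w 38.3 q [-0.279  0.113  2.007  0.345  0.595  0.911]
scene face z,slopes [ 1.87e+01 -1.00e-02 -2.30e-02] 28 0.85 ext x -2.2 22.8 y -23.0 19.0 circle [ 2.65 -0.64] 0.99
top face z,slopes [ 1.8472e+01 -8.0000e-03  3.0000e-03] 42 0.83 ext x -5.4 21.9 y -24.7 23.5 circle [ 2.1  -0.38] 0.68
```

View pics/tab23.png

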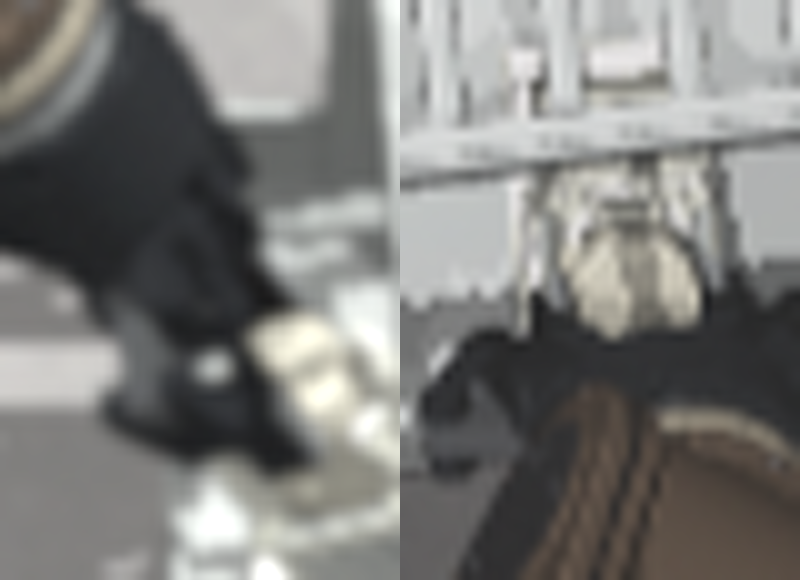

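```bash
python3 st.py
```

```text
t 27.3 p [666.74 -30.1  113.88] F [-0.03 -0.05 -1.18] w 38.4 q [-0.279  0.113  2.008  0.345  0.595  0.911]
Fmag [-0.59 -0.04 -1.03] T [-0.04  0.19  0.01]
mag p [  1.57  -0.41 -30.46] tilt 0.06
```

Call:
carry_out(
  series=[
    [-0.0016, -0.0003, 0.001, 0, 0, 0, -1],
    [0, 0, 0, 0, 0, 0, -1],
    [0, 0, 0.003, 0, 0, 0, -1],
    [0, 0, 0.003, 0, 0, 0, -1],
    [0, 0, 0.003, 0, 0, 0, -1],
    [0, 0, 0.003, 0, 0, 0, -1],
    [0, 0, 0.002, 0, 0, 0, -1],
    [0, 0, 0, 0, 0, 0, -1],
    [0, 0, 0, 0, 0, 0, -1],
    [0, 0, 0, 0, 0, 0, -1],
  ],
)

```text
clock: 28.3
ee_pos: [672.0, -28.9, 99.1]
ee_rot: [[0.875, 0.136, 0.465], [0.12, -0.991, 0.064], [0.469, -0.0, -0.883]]
force: [-0.1, -0.1, -2.3]
width: 38.3
```

```bash
python3 st.py;python3 tab.py 24 -5; python3 st.py
```

```text
t 28.3 p [672.01 -28.93  99.1 ] F [-0.1  -0.13 -2.29] w 38.3 q [-0.274  0.145  2.002  0.355  0.569  0.902]
Fmag [-1.17 -0.11 -1.96] T [0.05 0.37 0.02]
mag p [-6.100e-01  3.000e-02 -4.604e+01] tilt 0.02
t 28.3 p [672.01 -28.93  99.1 ] F [-0.1  -0.13 -2.29] w 38.3 q [-0.274  0.145  2.002  0.355  0.569  0.902]
scene face z,slopes [ 2.807 -0.019  0.013] 38 1.24 ext x -16.3 23.7 y -23.5 23.8 circle [0.14 0.12] 2.95
top face z,slopes [ 3.003 -0.046 -0.009] 50 1.25 ext x -8.3 26.4 y -17.8 17.8 circle [5.77 3.76] 2.94
t 28.7 p [671.94 -28.92  99.33] F [-0.69  0.7  -2.23] w 38.1 q [-0.274  0.145  2.002  0.355  0.57   0.902]
Fmag [-1.57  0.79 -1.69] T [0.08 0.57 0.02]
mag p [ -0.57   0.05 -45.8 ] tilt 0.02
```

View pics/tab24.png

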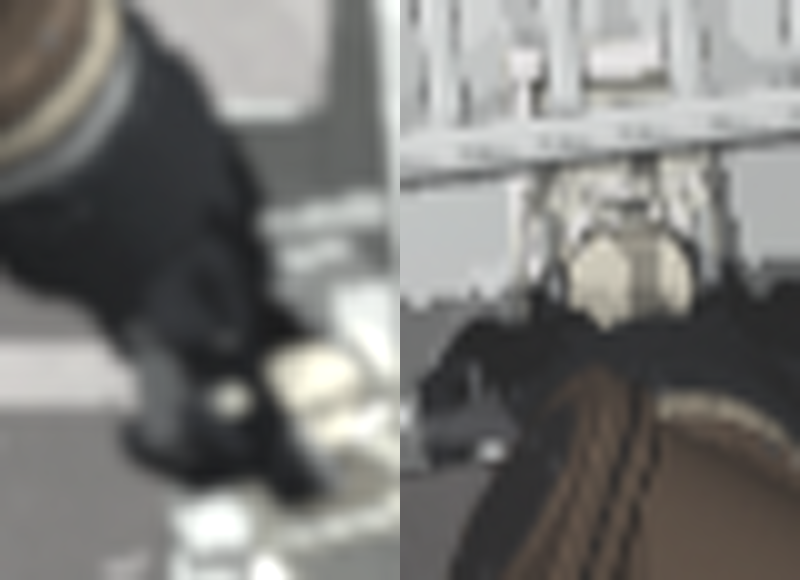

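Call:
carry_out(
  series=[
    [0, 0, 0, 0, 0, 0, 0.3],
    [0, 0, 0, 0, 0, 0, 0.6],
    [0, 0, 0, 0, 0, 0, 1],
    [0, 0, 0, 0, 0, 0, 1],
    [0, 0, 0, 0, 0, 0, 1],
    [0, 0, -0.01, 0, 0, 0, 1],
    [0, 0, -0.015, 0, 0, 0, 1],
    [0, 0, -0.02, 0, 0, 0, 1],
    [0, 0, -0.02, 0, 0, 0, 1],
    [0.001, 0, 0, 0, 0, 0, 0],
    [0, 0, 0, 0, 0, 0, -1],
    [0, 0, 0, 0, 0, 0, -1],
  ],
)

```text
clock: 29.9
ee_pos: [642.5, -32.8, 156.5]
ee_rot: [[0.875, 0.136, 0.465], [0.12, -0.991, 0.064], [0.469, -0.001, -0.883]]
force: [1.3, 0.2, -0.1]
width: 43.8
```

Call:
carry_out(
  series=[
    [0, 0, 0, 0, 0, 0, -1],
    [0, 0, 0, 0, 0, 0, -1],
    [0, 0, 0, 0, 0, 0, -1],
    [0, 0, 0, 0, 0, 0, -1],
  ],
)

```text
clock: 30.3
ee_pos: [642.8, -33.0, 157.0]
ee_rot: [[0.875, 0.136, 0.465], [0.12, -0.991, 0.064], [0.47, -0.0, -0.883]]
force: [0.6, 0.8, -0.4]
width: -0.1
```

```bash
python3 look.py 25; python3 st.py
```

```text
scene white face: z0,slopex,slopey [ 3.554  0.008 -0.02 ] 63 1.24
   extent x -25.4 23.6 y -19.3 20.9
   ear low 6 [-25.1   7.9] outermost 26.7
   ear high 4 [27.3  9.7] outermost 28.5
top white face: z0,slopex,slopey [3.156 0.045 0.028] 57 0.92
   extent x -21.2 19.3 y -17.5 18.5
   ear high 4 [26.  11.5] outermost 26.3
t 30.7 p [642.88 -33.07 157.56] F [ 0.49  0.16 -0.13] w 0.1 q [-0.298  0.003  2.034  0.32   0.68   0.931]
Fmag [ 0.39  0.09 -0.35] T [-0.    0.26  0.02]
mag p [ 0.85 -0.12 19.39] tilt 0.05
```

View pics/look25.png

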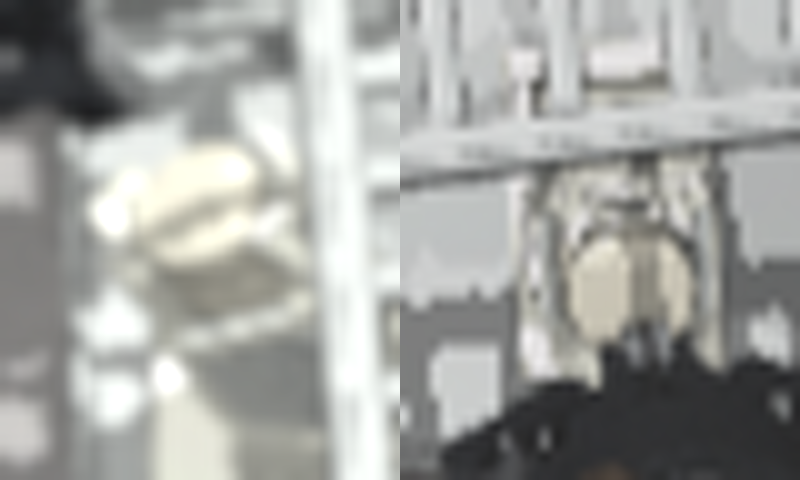

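Call:
carry_out(
  series=[
    [-0.0004, 0, 0.008, 0, 0, 0, -1],
    [0, 0, 0.012, 0, 0, 0, -1],
    [0, 0, 0.012, 0, 0, 0, -1],
    [0, 0, 0.01, 0, 0, 0, -1],
    [0, 0, 0.006, 0, 0, 0, -1],
    [0, 0, 0.004, 0, 0, 0, -1],
    [0, 0, 0.003, 0, 0, 0, -1],
    [0, 0, 0.003, 0, 0, 0, -1],
    [0, 0, 0.003, 0, 0, 0, -1],
    [0, 0, 0, 0, 0, 0, -1],
    [0, 0, 0, 0, 0, 0, -1],
  ],
)

```text
clock: 31.8
ee_pos: [671.7, -29.5, 104.3]
ee_rot: [[0.874, 0.135, 0.468], [0.12, -0.991, 0.063], [0.472, 0.001, -0.882]]
force: [-1.2, -1.0, 2.9]
width: 0.2
```

```bash
python3 st.py
```

```text
t 31.8 p [671.66 -29.53 104.31] F [-1.21 -0.99  2.9 ] w 0.2 q [-0.275  0.136  2.002  0.352  0.575  0.905]
Fmag [ 0.18 -0.82  3.18] T [-0.18  0.04  0.03]
mag p [  1.45  -0.52 -41.24] tilt 0.17
```

Call:
carry_out(
  series=[
    [0, 0, 0.004, 0, 0, 0, -1],
    [0, 0, 0.004, 0, 0, 0, -1],
    [0, 0, 0.004, 0, 0, 0, -1],
    [0, 0, 0.003, 0, 0, 0, -1],
    [0, 0, 0.003, 0, 0, 0, -1],
    [0, 0, 0, 0, 0, 0, -1],
    [0, 0, 0, 0, 0, 0, -1],
  ],
)

```text
clock: 32.5
ee_pos: [680.1, -28.8, 88.4]
ee_rot: [[0.873, 0.135, 0.468], [0.12, -0.991, 0.062], [0.472, 0.002, -0.882]]
force: [-1.5, -2.9, 4.4]
width: -0.0
```

```bash
python3 st.py
```

```text
t 32.5 p [680.12 -28.85  88.43] F [-1.5  -2.89  4.36] w -0.0 q [-0.269  0.177  1.99   0.363  0.547  0.896]
Fmag [ 0.39 -2.66  4.73] T [-0.45  0.1  -0.01]
mag p [  1.49  -0.99 -59.24] tilt 0.19
```

Call:
carry_out(
  series=[
    [0, 0, 0.002, 0, 0, 0, -1],
    [0, 0, 0.002, 0, 0, 0, -1],
    [0, 0, 0.002, 0, 0, 0, -1],
    [0, 0, 0.001, 0, 0, 0, -1],
    [0, 0, 0, 0, 0, 0, -1],
    [0, 0, 0, 0, 0, 0, -1],
  ],
)

```text
clock: 33.1
ee_pos: [683.3, -28.6, 82.5]
ee_rot: [[0.873, 0.135, 0.468], [0.12, -0.991, 0.062], [0.472, 0.002, -0.882]]
force: [-3.0, -4.0, 6.4]
width: -0.3
```

```bash
python3 st.py; python3 look.py 26
```

```text
t 33.1 p [683.31 -28.63  82.45] F [-3.05 -3.99  6.43] w -0.3 q [-0.267  0.192  1.985  0.367  0.537  0.892]
Fmag [-0.12 -3.54  7.35] T [-0.66  0.29  0.  ]
mag p [  1.49  -1.21 -66.01] tilt 0.19
scene white face: z0,slopex,slopey [-1.695 -0.521  1.067] 16 5.67
   extent x -4.4 22.6 y -25.3 14.1
   ear high 4 [30.7 10. ] outermost 31.6
   ear high 4 [28.7 10.1] outermost 29.3
```

View pics/look26.png

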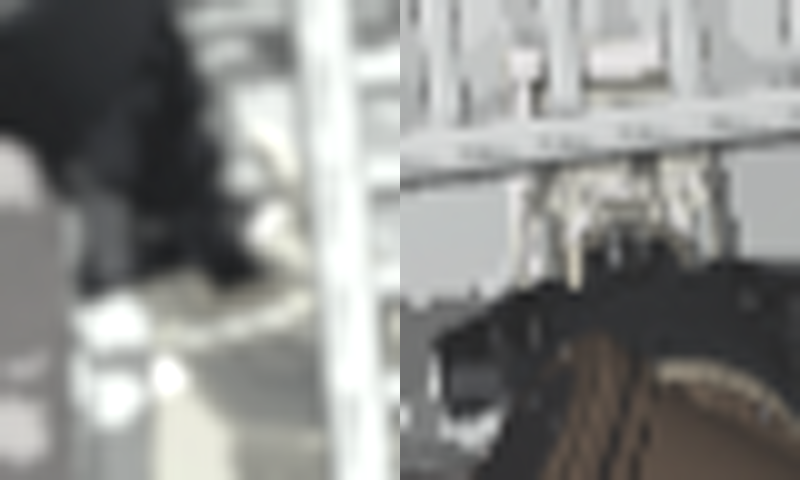

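Call:
carry_out(
  series=[
    [0, 0, 0.001, 0, 0, 0, -1],
    [0, 0, 0, 0, 0, 0, -1],
    [0, 0, -0.005, 0, 0, 0, -1],
    [0, 0, -0.01, 0, 0, 0, -1],
    [0, 0, -0.015, 0, 0, 0, -1],
    [0, 0, -0.02, 0, 0, 0, -1],
    [0, 0, -0.025, 0, 0, 0, -1],
    [0, 0, -0.025, 0, 0, 0, -1],
    [0, 0, -0.025, 0, 0, 0, -1],
    [0, 0, -0.01, 0, 0, 0, -1],
    [0, 0, 0, 0, 0, 0, -1],
  ],
)

```text
clock: 34.6
ee_pos: [620.2, -36.0, 200.7]
ee_rot: [[0.874, 0.136, 0.467], [0.12, -0.991, 0.064], [0.472, 0.0, -0.882]]
force: [-0.6, 0.5, -0.0]
width: -0.4
```

```bash
python3 st.py; python3 look.py 27
```

```text
t 34.6 p [620.19 -35.99 200.73] F [-0.57  0.54 -0.01] w -0.4 q [-0.317 -0.1    2.049  0.302  0.767  0.945]
Fmag [-0.44  0.61  0.22] T [-0.02  0.27 -0.  ]
mag p [9.200e-01 5.000e-02 6.825e+01] tilt 0.13
scene white face: z0,slopex,slopey [-17.642  -0.018  -0.037] 55 0.96
   extent x -18.1 25.1 y -20.3 19.9
   ear low 6 [-27.9   8.8] outermost 29.2
   ear high 2 [30.7 10. ] outermost 31.1
top white face: z0,slopex,slopey [-17.419  -0.     -0.028] 65 0.82
   extent x -21.0 15.8 y -18.2 19.3
   ear low 4 [-27.7   7.1] outermost 28.8
   ear high 4 [28.9 10.8] outermost 29.0
```

View pics/look27.png

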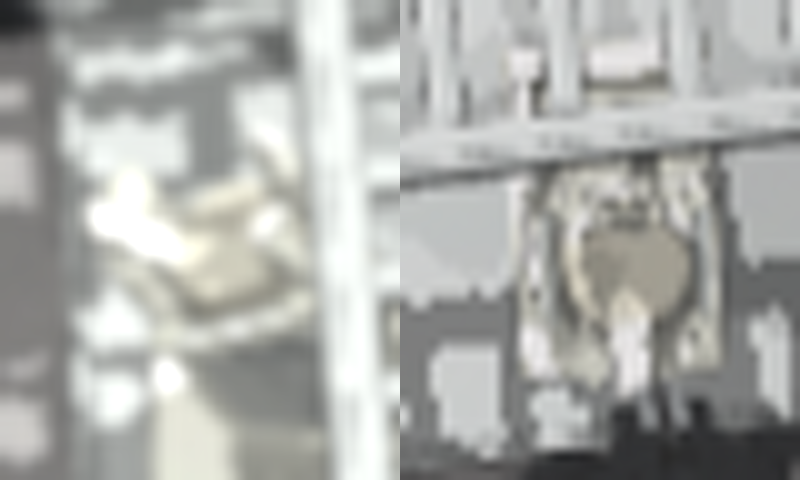

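Call:
carry_out(
  series=[
    [0, 0, -0.02, 0, 0, 0, -1],
    [0, 0, -0.03, 0, 0, 0, -1],
    [0, 0, -0.03, 0, 0, 0, -1],
    [0, 0, -0.02, 0, 0, 0, -1],
    [0, 0, 0, 0, 0, 0, -1],
    [0, 0, 0, 0, 0, 0, -1],
    [0, 0, 0, 0, 0, 0, -1],
  ],
)

```text
clock: 35.7
ee_pos: [573.2, -42.2, 285.7]
ee_rot: [[0.876, 0.136, 0.463], [0.119, -0.991, 0.065], [0.468, -0.002, -0.884]]
force: [1.1, 0.5, -0.2]
width: -0.1
```

```bash
python3 st.py; python3 look.py 28; python3 - <<'E'
from h import *
im,_=snap("scene","sEnd"); im2,_=snap("top","tEnd")
a=np.load("scene0.npz")["im"]; b=np.load("top0.npz")["im"]
cv2.imwrite("pics/end.png",np.vstack([np.hstack([cv2.resize(a[120:390,200:460,::-1],(400,300)),cv2.resize(im[120:390,200:460,::-1],(400,300))]),np.hstack([cv2.resize(b[90:290,150:450,::-1],(400,300)),cv2.resize(im2[90:290,150:450,::-1],(400,300))])]))
E
```

```text
t 35.7 p [573.16 -42.23 285.69] F [ 1.11  0.47 -0.24] w -0.1 q [-0.364 -0.282  2.046  0.278  0.963  0.959]
Fmag [ 0.92  0.32 -0.76] T [ 0.03  0.22 -0.01]
mag p [ -1.09   0.25 165.54] tilt 0.15
scene white face: z0,slopex,slopey [-1.7712e+01 -7.0000e-03 -2.1000e-02] 50 0.86
   extent x -18.1 24.8 y -18.9 19.2
   ear low 7 [-27.7   8. ] outermost 29.4
   ear high 4 [30.3  9.1] outermost 31.1
top white face: z0,slopex,slopey [-1.7357e+01  4.0000e-03 -3.5000e-02] 66 0.88
   extent x -21.7 15.4 y -18.2 19.2
   ear low 6 [-28.5   9. ] outermost 29.4
   ear high 4 [28.5  9.6] outermost 29.3
```

View pics/end.png

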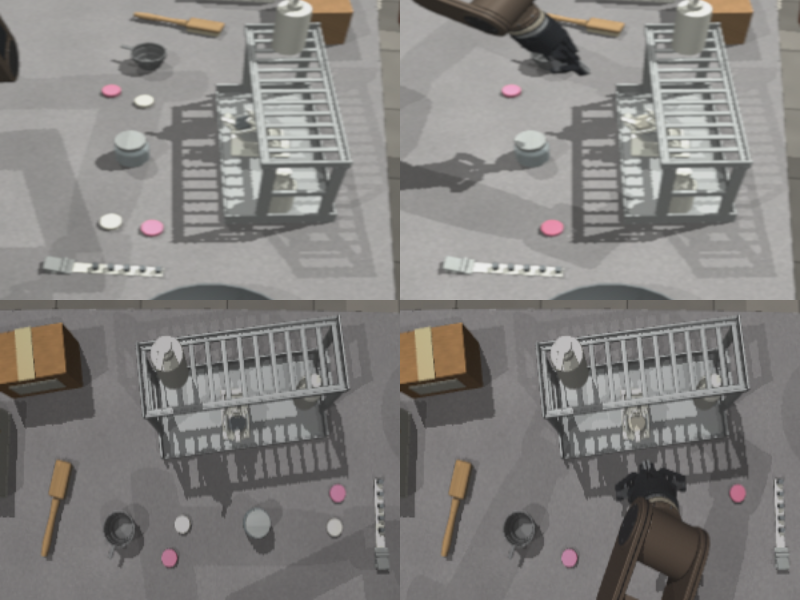

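The before/after picture shows both white tablets gone from the counter. The cup, jar, brush, peg strip, bottles and pink tablets are where they were, and the gripper is clear of everything. Handing in.

```bash
python3 -c "
from station import manip
print(manip.close_job())"
```

```text
the job is handed in; nothing more can be done
None
```

Both white tablets are in the dispenser, under the catches. I set each one flat in the mouth with the gripper tilted along the tube, then pressed it down with shut fingers. I handed the job in at about 36 s on the robot's clock.

**Final checks:**
- **Seating:** the upper tablet's top face lies at z = -17.4 mm (top camera) and -17.7 mm (scene camera) against the -17 mm expected, and it is level to about 2°.
- **Catches:** both catch ears are back at their closed position.
- **Lower tablet:** the upper tablet hides it, so I did not see it directly. It read z = -17.4 mm and held before the second was pressed in, and nothing white is left on the counter.
- **Surroundings:** the cup, brush, peg strip, bottles and pink tablets look unmoved in both cameras. The jar shows unmoved only in the scene camera; the arm covers it in the top view. The gripper is clear of everything.
- **Forces:** the highest reading was about 8 N.

**What failed or disagreed:**
- **First grasp closed on air:** the reported TCP lies about 40 mm (35–45 mm) beyond the real fingertips along the tool axis. I worked with that offset from then on, and the tablet had not moved.
- **Cameras:** the two disagree by about 3–4 mm at the caddy, so I lined up each tablet and the mouth within the same camera and averaged the two.
- **Finger width:** it read 37–38 mm on the 40 mm tablets.
- **Wedging force:** the catches showed no clear force while the gripped tablets opened them, so I went by the camera positions there.

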